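# Put the hot palette on keep-warm

## Task

The painter is taking a break from the hot wax palette. Hang the scraper that lies on the hot plate by its eye on the free peg of the tool rail, and turn the palette's thermostat dial down to its keep-warm mark (the small ring printed outside the scale, at the third long mark from the scale's start). Leave the wax tins standing where they are on the plate.

Things in the scene. Friction and masses are not known exactly. Their poses are not given: they have to be found in the camera images.
- palette: the hot palette, an electric hot-plate box 250 x 380 mm (x, y) and 70 mm high, fixed. Origin on the table under its centre; x points away from its user, y along its length to the user's left, z up. The bare aluminium plate is its left part (y -70 to +187 mm, top at z 70 mm); the control strip with the dial is its right part (y -189 to -73 mm, top at z 64 mm)
- dial_axis (a point): point fixed on the control strip's surface (z 64 mm) where the dial's upright axis meets it, at (0, -134 mm) of the palette; its axes are the palette's
- warm_mark (a point): point fixed on the strip: the centre of the printed keep-warm ring (11 mm across), 54.5 mm from the dial axis, outside the third long mark of the scale
- dial (a joint): angle of the thermostat dial, rad: 0 (stop, scale start) to 4.71 (stop, scale end), growing clockwise seen from above; starts at 3.2 to 4.5. In the palette's frame the pointer looks 135 deg minus this angle, counter-clockwise from the palette's x. Long marks every 0.524 rad from 0; exactly on the keep-warm mark at 1.047. No spring or detents: it stays where it is left
- dial_pointer (a point): pointed end of the black dial's bar, 38 mm from the axis, 30 mm above the strip; turns with the dial, x outwards. The dial: a skirt disc 66 mm across, up to 8 mm above the strip, with a straight bar across it, 14 mm thick, 8 to 31 mm above the strip, flat sides reaching 33 mm towards the pointer and 37 mm towards the tail; a white line on top marks the pointer half
- dial_tail (a point): blunt end of the dial's bar, 37 mm from the axis, 30 mm above the strip; turns with the dial. The dial is stiff with old wax: friction about 0.35 N m, so about 12 N sideways on the bar 30 mm from the axis. Its flat sides can be pushed with shut fingertips, or pinched firmly. The strip is free all round the dial
- scraper: the wax scraper, about 191 mm long, 0.1 to 0.15 kg, lying flat on the plate. Origin under the handle's middle; x along the handle towards the eye, z up off its flat side. Wooden handle 100 mm long (x -50 to 50), 22 mm wide, 14 mm thick; steel blade 50 mm wide, 4 mm thick, at x -75 to -109 mm; wire eye at the +x end. It balances about 36 mm from the origin towards the blade
- scraper_grip (a point): middle of the scraper's handle, 7 mm above its underside; axes as the scraper's
- scraper_eye (a point): centre of the scraper's eye, 65 mm from the origin along x and 7 mm above its underside: a flat ring of 5 mm wire, 24 mm clear inside, 34 mm outside, lying in the scraper's x-y plane
- rail: the tool rail, fixed: a flat steel bar 264 mm long (y), 26 mm high, 8 mm thick, centred 255 mm above the table on two posts at y -125 and +125 mm. Origin on the table below the bar's front face; its x points away from the robot. Three pegs, 80 mm apart (y -80, 0, +80 mm), stand out of the bar's front face; two carry other tools, and which one is free changes
- peg_free: the free peg, fixed on the rail: a round steel rod 8 mm thick and 50 mm long that rises at 40 deg towards the robot, out of a 4 mm clip plate 22 mm wide and 30 mm high. Origin on the bar's front face; x as the rail's, z up; the peg runs from (-4, 0, 0) mm to (-42, 0, 32) mm
- peg_root (a point): where the free peg leaves its clip plate, on the peg's axis
- peg_tip (a point): the free end of the free peg, on its axis
- peg_mid (a point): middle of the free peg, on its axis, 25 mm from root and tip
- peg_knife: like peg_free, with a palette knife hanging on it down to about 190 mm below the peg (free to swing)
- peg_brush: like peg_free, with a wide brush hanging on it down to about 170 mm below the peg (free to swing)
- tin0: a closed aluminium wax tin, 57 mm across, 34 mm high, loose on the plate near its left edge; origin under its centre
- tin1: a second such tin beside it
- tin2: a third such tin
Things that resemble listed ones, but are neither listed nor needed, are in the scene too. Leave any blue or yellow look-alike of the scraper alone.

How it is judged:
At the end, for the whole second after the job is handed in: The dial's pointer is at the keep-warm mark within 0.10 rad (joint 0.947 to 1.147); the scraper hangs from the free peg by its eye: eye centre within 45 mm of the peg's middle, handle within 0.35 rad of upright with the eye uppermost, bearing on the peg, and nearly still (under 0.1 m/s) (value of joint dial between 0.947 and 1.147 rad and distance between scraper_eye and peg_mid below 0.045 m and angle between scraper's own x axis and vertical below 0.35 rad and contact force between scraper and peg_free above 0.3 N and linear speed of scraper below 0.1 m/s); the robot touches nothing.
It fails at once if a wax tin is tipped or pushed more than 25 mm from its place (distance of any of tin0, tin1, tin2 from where it was at the start of the episode above 0.025 m or angle between any of tin0, tin1, tin2's own z axis and vertical above 0.5 rad).
It also fails if it takes over 64 s, if anything falls off the work surface, if the arm or the gripper's body presses on something with over 40 N, if the wrist force passes 120 N, or if a joint passes its speed limit or range.

## Robot

A 7-joint arm with a two-finger parallel gripper is mounted at the origin on the work surface. World frame = base frame: x ahead of the robot, y to its left, z up, the work surface at z = 0. Lengths are in m, angles in rad, forces in N, time in s.
With the tool pointing down it reaches from about 0.4 to 0.875 m from the base axis. Payload 19.3 kg.
Tool frame: the origin (TCP) lies on the centre line of the jaws, within the pads' length; the fingertips stand 14 mm ahead of it and the grasp point (between the pads) lies 5 mm behind it; x points along the fingers, y is the direction in which the jaws open and shut, and the axes are right-handed (so a half turn about x gives the same grasp; the last joint's range is limited). The gripper opens to 85 mm and grips with 20 to 120 N. Pads are 22 mm wide; open, the fingers measure 114 mm over their backs; the gripper's body (76 mm by 85 mm) begins 54 mm behind the grasp point. The pads swing forward as they close: fully open they stand 13 mm farther back than shut.
Start: joints at [1.15, 0.521, -0.036, 1.599, 0.021, 1.021, -0.113], TCP at [0.215, -0.587, 0.245] pointing down, gripper open.
Joint ranges: [-2.91, 2.91], [-0.3, 2.13], [-1.5, 1.42], [0.17, 2.43], [-1.26, 4.41], [0.16, 1.93], [-2.52, 2.52]. Speed limits (rad/s): [1.89, 1.89, 2.39, 2.39, 3.01, 3.01, 3.01].

## Interface

Orientations are given as [roll, pitch, yaw] about the fixed x, y, z axes, in that order (R = Rz(yaw) Ry(pitch) Rx(roll)).
In Python, from workcell import monitor, optics, bot gives the robot as it stands.
- The arm moves only by the tool arm_command, never from a script. Its arguments are lists of equal length, an entry for each row: "delta_pos": the shift along the tool's x, y, z as a fraction of full scale, a list of three; "rotation": the turn, a rotation vector about the tool's x, y, z as a fraction of full scale, a list of three. In form: {"delta_pos": [[dx, dy, dz], ...], "rotation": [[wx, wy, wz], ...]}. A call has 1 to 10 rows; each row shifts and turns the pose as measured when the row begins, along the tool's axes as they then stand; what a row does not reach is not made up. Full scale, the value 1, is 30 mm for a shift and 6 degrees for a turn. A row lasts 1/10 s, in which the tool goes at most 50 mm and 8.59 degrees, less where a joint would pass 70% of its speed; a pose out of reach is approached as far as the arm can. A call with a number of a shift or a turn outside -1 to 1 is refused whole. A call with a gripper value outside its range is refused whole. "gripper" is the closure, from -1 (fully open) to 1 (shut), so that 0 is half open, set as the call begins (left out, the last holds). The fingers move at their own pace and stop on an object; "grip_force" is the grip in N (left out, the last holds). Time passes only in rows, so rows that do not move let the fingers close. It gives the time, the measured TCP pose, the force and the opening at its end, in the units of the state.
- monitor.observe(): the state, without advancing time (a new reading comes with each control period).
- optics.grab_frame(name): name is "side" or "top"; returns the picture (400x640x3 uint8, red, green, blue); there is no depth.
- optics.camera_params(name): a dict with "fx", "fy", "cx", "cy" (pixels), "origin" and "rotation" of the camera in the world. Camera axes: x right, y down, z forward; pixel columns grow to the right and rows downward; lengths in m; the calibration is good to about 2 mm. A picture is of the moment at which its call begins. camera_params takes no time and is no camera call.
- bot.job_done(): hands the job in, once; it reports no verdict.
The state is a dict: "clock": time; "qpos": joint angles; "qd": joint speeds; "joint_efforts": joint torques, N m; "position": TCP position; "tool_rot": TCP orientation; "force": force on the tool from outside, world axes, zero at the start; "moment": the same for the moment, N m; "grip_width": finger opening in m.
Only numpy, scipy, OpenCV 4.12 (cv2) and the standard library are available. Lean on these libraries where they do the work, as an engineer would, in place of code of your own. Each camera call takes 0.05 s, during which the arm holds its last target. There are 200 camera calls.

## Working session

There is one attempt and no reset: what is moved stays moved. The work goes in short steps, Python scripts to look and compute and a tool call to move; the robot and the scene stay as the last step left them, time stands still between calls to the robot, and variables do not carry over. Pictures are saved under pics/ and viewed, about 8 in all and at most 12, crops included, and the job is handed in when it is done.

Besides the shell and the picture viewer there is one more tool, called after "Request:" as name(argument=value, ...), one argument or row to a line, values as JSON. arm_command: Moves the arm, as the interface text tells. Its arguments: {"type":"object","properties":{"delta_pos":{"type":"array","items":{"type":"array","items":{"type":"number"}}},"rotation":{"type":"array","items":{"type":"array","items":{"type":"number"}}},"gripper":{"type":"number"},"grip_force":{"type":"number"}},"required":["delta_pos","rotation"]}

```bash
mkdir -p pics; python3 - <<'E'
from workcell import monitor, optics, bot
import cv2
print(monitor.observe())
for n in("top","side"):
    p=optics.camera_params(n); print(n,p)
    im=optics.grab_frame(n); cv2.imwrite(f"pics/{n}0.png",im[:,:,::-1])
E
```

```text
{'clock': 0.0, 'qpos': array([ 1.14979955,  0.5220439 , -0.03630677,  1.59998138,  0.02119444,
        1.0210793 , -0.11281753]), 'qd': array([ 0.00122137,  0.00116894,  0.0014667 , -0.00062175, -0.00130582,
        0.0001796 ,  0.00079433]), 'joint_efforts': array([ 2.72158803e-03, -9.27104616e+01,  1.98104471e+00, -3.69933522e+01,
        1.79612834e-02,  8.18891072e-03,  2.96184658e-05]), 'position': array([ 0.21463155, -0.58666488,  0.24471686]), 'tool_rot': array([-1.49562916,  1.56966915,  1.99671147]), 'force': array([ 0.14208012, -0.12821925,  0.44034486]), 'moment': array([ 0.01508821,  0.05451723, -0.00985829]), 'grip_width': 0.08518184299606056}
top {'fx': 474.2920316886065, 'fy': 474.2920316886065, 'cx': 315.70243349511776, 'cy': 201.50620114841703, 'origin': array([ 0.28170195, -0.08304894,  1.57890121]), 'rotation': array([-3.05158895,  0.01731847, -1.54927051])}
side {'fx': 423.72832398930404, 'fy': 423.72832398930404, 'cx': 326.5898080430876, 'cy': 200.70588034119078, 'origin': array([-0.01507584,  0.83742147,  0.73695577]), 'rotation': array([-2.06526764,  0.01527885, -2.73546557])}
```

View pics/top0.png

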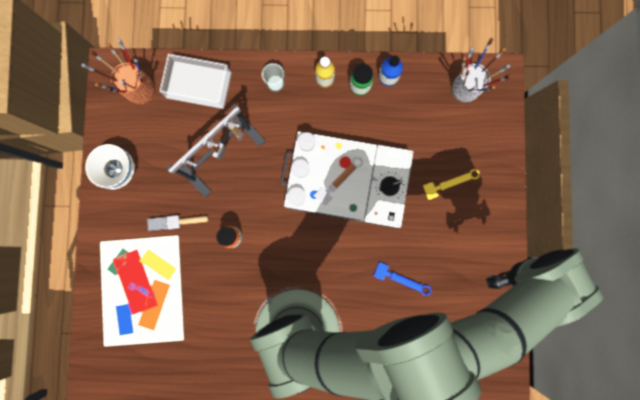

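View pics/side0.png

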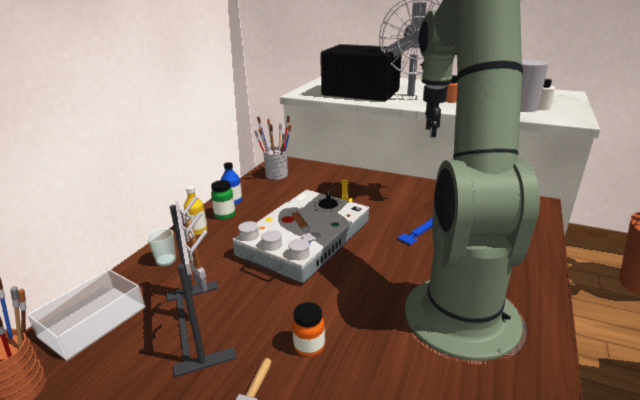

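The top view shows the palette at about (350,180), with the brown-handled scraper at (345,178), the dial at (391,186) and tins at (306,142), (300,168) and (296,194). The rail runs from (172,170) to (240,110). The side view shows the rail nearly edge-on at (185,260).

```bash
cat > h.py <<'E'
import numpy as np, cv2
from scipy.spatial.transform import Rotation as R
from workcell import monitor, optics, bot
def cam(n):
    p=optics.camera_params(n); return p,R.from_euler('xyz',p['rotation']).as_matrix()
def ray(n,u,v):
    p,M=cam(n); return np.array(p['origin']),M@np.array([(u-p['cx'])/p['fx'],(v-p['cy'])/p['fy'],1])
def atz(n,u,v,z):
    o,d=ray(n,u,v); return o+d*(z-o[2])/d[2]
def proj(n,P):
    p,M=cam(n); q=M.T@(np.array(P)-p['origin']); return np.array([p['fx']*q[0]/q[2]+p['cx'],p['fy']*q[1]/q[2]+p['cy']])
def tri(pts):
    A=np.zeros((3,3));b=np.zeros(3)
    for n,u,v in pts:
        o,d=ray(n,u,v);d/=np.linalg.norm(d);Q=np.eye(3)-np.outer(d,d);A+=Q;b+=Q@o
    return np.linalg.solve(A,b)
def crop(src,x0,y0,x1,y1,k,out):
    im=cv2.imread(src)[y0:y1,x0:x1]; im=cv2.resize(im,None,fx=k,fy=k,interpolation=cv2.INTER_CUBIC)
    s=10
    for x in range((x0+s-1)//s*s,x1,s):
        cv2.line(im,((x-x0)*k,0),((x-x0)*k,6),(0,255,255),1)
        if x%20==0: cv2.putText(im,str(x),((x-x0)*k,18),0,.4,(0,255,255),1)
    for y in range((y0+s-1)//s*s,y1,s):
        cv2.line(im,(0,(y-y0)*k),(6,(y-y0)*k),(0,255,255),1)
        if y%20==0: cv2.putText(im,str(y),(8,(y-y0)*k+4),0,.4,(0,255,255),1)
    cv2.imwrite(out,im)
E
python3 - <<'E'
from h import *
crop('pics/top0.png',280,125,420,235,5,'pics/c1.png')
crop('pics/top0.png',160,95,270,200,5,'pics/c2.png')
crop('pics/side0.png',150,190,250,380,3,'pics/c3.png')
a=cv2.imread('pics/c2.png');b=cv2.imread('pics/c3.png')
h=max(a.shape[0],b.shape[0]);im=np.zeros((h,min(800,a.shape[1]+b.shape[1]),3),np.uint8)
im[:a.shape[0],:a.shape[1]]=a; w=min(b.shape[1],800-a.shape[1]); im[:b.shape[0],a.shape[1]:a.shape[1]+w]=b[:,:w]
cv2.imwrite('pics/c23.png',im)
E
```

```text
(no output)
```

View pics/c1.png

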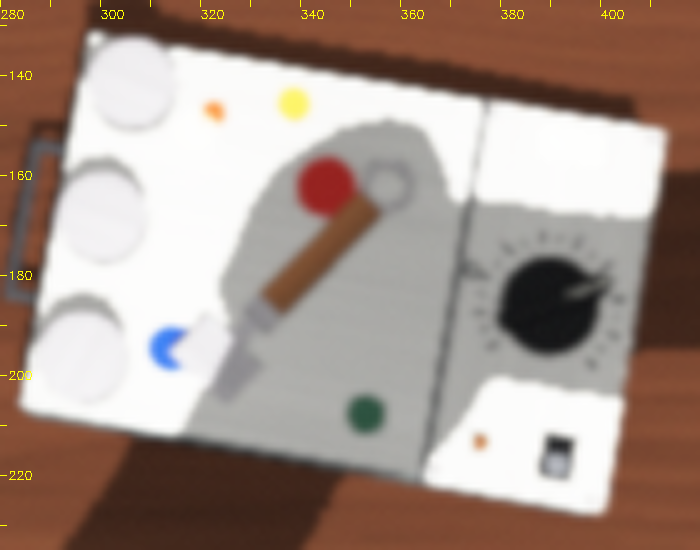

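View pics/c23.png

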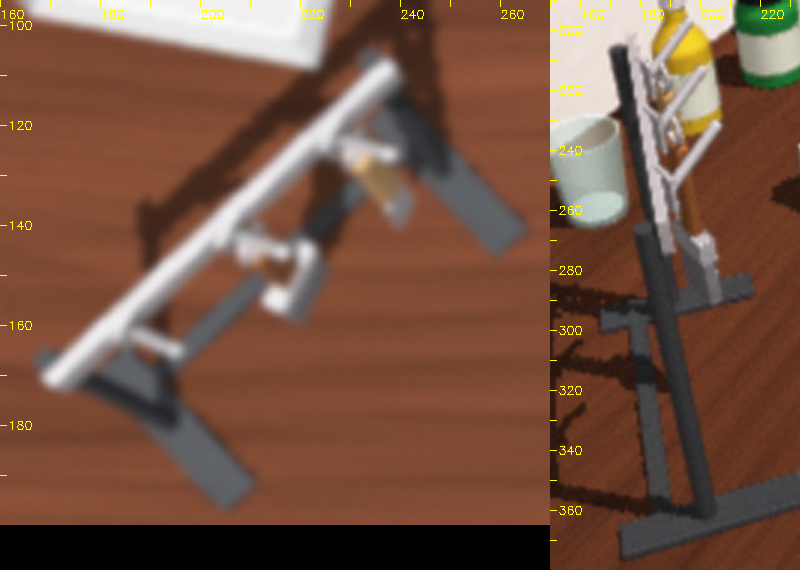

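Pictures 3 and 4. The scraper eye is at (355,162), the handle runs (352,167) to (332.5,186), and the blade is near (322,198). The dial axis is at about (387,186), with its white line pointing right to (399,181). The left peg is free: top view root about (186,162) and tip (194.5,165.5), side view root (192,251) and tip (206.5,231).

```bash
python3 - <<'E'
from h import *
np.set_printoptions(precision=4,suppress=True)
# palette corners in top (plate corners z .07; strip z .064)
tl=atz('top',297.5,131,.07);bl=atz('top',283.5,206.5,.07);tr=atz('top',411.5,151,.064);br=atz('top',399,228,.064)
print('corners',tl,bl,tr,br, 'len',np.linalg.norm((tl-tr)[:2]),np.linalg.norm((tl-bl)[:2]))
c=(tl+bl+tr+br)/4; dy=(tl+bl-tr-br); yaw=np.arctan2(dy[1],dy[0])-np.pi/2
dx=(tl+tr-bl-br); print('palette c',c,'yaw',yaw,np.arctan2(dx[1],dx[0]))
ca=c[:2]+np.array([[np.cos(yaw),-np.sin(yaw)],[np.sin(yaw),np.cos(yaw)]])@[0,-.134]
print('dial axis from pal',ca,'px',proj('top',[*ca,.064]),'measured skirt',atz('top',387.3,186,.072))
t=atz('top',399,181,.095);a=atz('top',386.5,185.7,.095)
ang=np.arctan2(t[1]-ca[1],t[0]-ca[0]); print('pointer world',ang,'dial',(np.radians(135)-(ang-yaw))%(2*np.pi))
e=atz('top',355.3,162,.077);h0=atz('top',352.5,167.5,.084);h1=atz('top',333,186,.084);b=atz('top',321,197,.074)
print('eye',e,h0,h1,b,'yaw',[np.arctan2(*(e-q)[[1,0]]) for q in(h1,b)],np.linalg.norm(e-h1),np.linalg.norm(e-b))
r0=atz('top',170,171,.268);r1=atz('top',238,108,.268);print('rail',r0,r1,np.linalg.norm(r0-r1),'ydir',np.arctan2(*(r0-r1)[[1,0]]))
root=tri([('top',186,162),('side',192,251)]);tip=tri([('top',194.5,165.5),('side',206.5,231)])
for n,q in(('root',root),('tip',tip)): print(n,q,proj('top',q),proj('side',q))
print('tip at z .287',atz('top',194.5,165.5,.287),np.linalg.norm(tip-root))
E
```

```text
corners [0.6455 0.0099 0.07  ] [0.3992 0.0486 0.07  ] [ 0.5876 -0.3595  0.064 ] [ 0.3385 -0.3207  0.064 ] len 0.3739205589843497 0.24925337398584665
palette c [ 0.4927 -0.1554  0.067 ] yaw -0.1591348715906764 -0.15502374848277062
dial axis from pal [ 0.4715 -0.2877] px [388.9302 186.3081] measured skirt [ 0.4714 -0.2815  0.072 ]
pointer world -1.1098707301522248 dial 3.3069303487538932
eye [ 0.5461 -0.1781  0.077 ] [ 0.527 -0.169  0.084] [ 0.4665 -0.1081  0.084 ] [ 0.4317 -0.0706  0.074 ] yaw [np.float64(-0.7215923709335197), np.float64(-0.7540695768039494)] 0.10620448959868758 0.15694657687363153
rail [0.4773 0.353  0.268 ] [0.6611 0.1681 0.268 ] 0.26070926535752487 ydir 2.353389292449858
root [0.5062 0.3128 0.2574] [185.8153 161.726 ] [192.4802 251.061 ]
tip [0.4915 0.2794 0.2879] [194.3727 165.3022] [206.8294 231.0446]
tip at z .287 [0.4911 0.2793 0.287 ] 0.04749757681436505
```

```bash
python3 - <<'E'
from h import *
np.set_printoptions(precision=4,suppress=True)
c=np.array([.5692,.2606]);yaw=.7826
X=np.array([np.cos(yaw),np.sin(yaw)]);Y=np.array([-X[1],X[0]])
f=c-.004*X
def P(x,y,z): return np.array([*(f+x*X+y*Y),z])
k=7
T=cv2.resize(cv2.imread('pics/top0.png')[100:182,164:250],None,fx=5,fy=5,interpolation=cv2.INTER_CUBIC)
S=cv2.resize(cv2.imread('pics/side0.png')[195:295,165:235],None,fx=5,fy=5,interpolation=cv2.INTER_CUBIC)
raw=[T.copy(),S.copy()]
def ln(a,b,col):
    for im,n,o in((T,'top',(164,100)),(S,'side',(165,195))):
        u=((proj(n,a)-o+.5)*5).astype(int);v=((proj(n,b)-o+.5)*5).astype(int);cv2.line(im,tuple(map(int,u)),tuple(map(int,v)),col,1)
for z in(.242,.268): ln(P(0,-.132,z),P(0,.132,z),(0,255,0))
for y in(-.08,0,.08):
    ln(P(-.004,y,.255),P(-.042,y,.287),(0,0,255)); print(y,proj('top',P(-.004,y,.255)),proj('top',P(-.042,y,.287)),proj('side',P(-.004,y,.255)),proj('side',P(-.042,y,.287)))
h=500;out=np.zeros((h,800,3),np.uint8)
out[:T.shape[0],:T.shape[1]]=T;out[:S.shape[0],T.shape[1]:T.shape[1]+S.shape[1]]=S
cv2.imwrite('pics/ov.png',out)
E
```

```text
-0.08 [227.7915 123.2469] [234.6951 129.987 ] [185.1196 214.2261] [199.9498 198.7937]
0 [207.1858 142.3547] [213.5651 149.6205] [188.626  231.5902] [204.5511 215.0919]
0.08 [186.4589 161.575 ] [192.3075 169.3726] [192.6825 251.6791] [209.8771 233.9571]
```

View pics/ov.png

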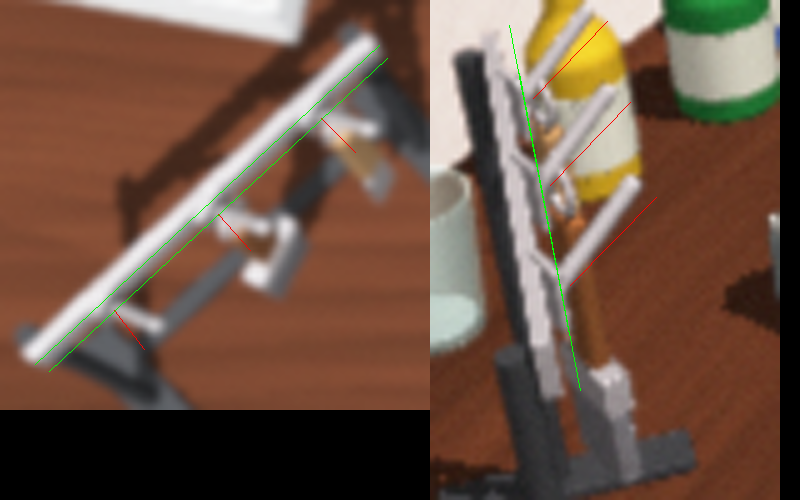

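Picture 5, with the model overlaid. The bar fits in the top view, but the pegs slant about 20° from the bar's normal in both views. I'll triangulate the peg points directly.

```bash
python3 - <<'E'
from h import *
np.set_printoptions(precision=4,suppress=True)
for n,a,b in (('Ltip',(196,165.2),(206.4,231.6)),('Rtip',(239,125.6),(197,197.4)),('Lroot',(186.5,162),(192.4,250)),('Rroot',(227.5,123.5),(185.4,213)),('barL',(169.5,170.5),(188.3,265)),('barR',(238,107.5),(177.5,202))):
    q=tri([('top',*a),('side',*b)]);print(n,q,proj('top',q)-a,proj('side',q)-b)
# upscaled side of free peg + top, large
T=cv2.imread('pics/top0.png')[148:180,160:206];S=cv2.imread('pics/side0.png')[222:272,176:216]
T=cv2.resize(T,None,fx=9,fy=9,interpolation=cv2.INTER_LINEAR);S=cv2.resize(S,None,fx=9,fy=9,interpolation=cv2.INTER_LINEAR)
out=np.zeros((450,T.shape[1]+S.shape[1],3),np.uint8);out[:T.shape[0],:T.shape[1]]=T;out[:S.shape[0],T.shape[1]:]=S
cv2.imwrite('pics/z.png',out)
E
```

```text
Ltip [0.4936 0.2767 0.2842] [-0.2652 -0.4123] [0.6849 0.0918]
Rtip [0.608  0.1616 0.2825] [-0.2986 -0.4634] [0.6695 0.1098]
Lroot [0.5062 0.3111 0.2587] [-0.2158 -0.3205] [0.5603 0.0714]
Rroot [0.6183 0.1983 0.2586] [-0.0043 -0.0064] [0.0097 0.0016]
barL [0.4797 0.3566 0.2615] [-0.0021 -0.0031] [0.0057 0.0007]
barR [0.6643 0.1693 0.2632] [-0.0705 -0.1042] [0.1525 0.0264]
```

View pics/z.png

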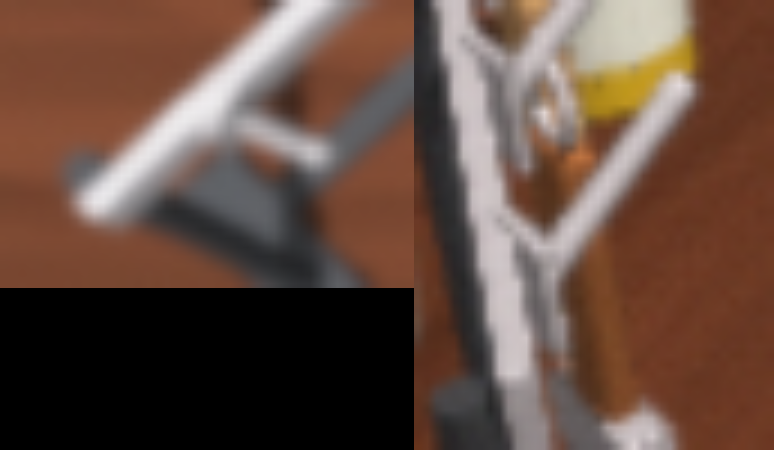

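Picture 6 confirms that the free peg's clip is twisted on the bar. From triangulation, the tip is about (.492,.278,.286), the root (.506,.312,.258), and the outward direction (-.37,-.93). I'll do the dial first: a helper turns each target pose into rows.

```bash
cat >> h.py <<'E'
import json,os
np.set_printoptions(precision=3,suppress=True)
def st():
    s=monitor.observe(); s['M']=R.from_euler('xyz',s['tool_rot']).as_matrix()
    with open('log.jsonl','a') as f: f.write(json.dumps([list(s['qpos']),list(s['position']),list(s['tool_rot'])])+'\n')
    return s
def frame(xdir,ydir):
    x=np.array(xdir,float);x/=np.linalg.norm(x);y=np.array(ydir,float);y-=x*(x@y);y/=np.linalg.norm(y)
    return np.c_[x,y,np.cross(x,y)]
def plan(pos,M,n=None,flip=True):
    "rows (tool axes, fractions) to pose; picks nearer half turn about tool x"
    s=st();c=[M]+([M@np.diag([1,-1,-1])] if flip else [])
    rv=min((R.from_matrix(s['M'].T@m).as_rotvec() for m in c),key=np.linalg.norm)
    d=np.array(pos)-s['position']
    n=n or int(np.ceil(max(np.linalg.norm(d)/.029,np.linalg.norm(np.degrees(rv))/5.8,1)))
    print('pos',s['position'],'q',s['qpos'],'F',s['force'],'w',s['grip_width'],'t',s['clock'])
    print('x',s['M'][:,0],'y',s['M'][:,1],'rows',n)
    rows=[]
    for i in range(n):
        Mi=s['M']@R.from_rotvec(rv*i/n).as_matrix(); rows.append((Mi.T@(d/n)/.03).round(2).tolist())
    print('dp',rows); print('rot',(np.degrees(rv)/n/6).round(3).tolist())
def yawdir(a): return [np.cos(a),np.sin(a),0]
E
python3 - <<'E'
from h import *
A=[.471,-.288]
p0=proj('top',[*A,.095]);print(p0)
t=atz('top',401.5,181.8,.095);b=np.arctan2(t[1]-A[1],t[0]-A[0]);print('bar ang',b,np.linalg.norm(t[:2]-A))
for q in((393,184),(402,181.6)): print(atz('top',*q,.095))
b=-1.13
print('warm px',proj('top',[A[0]+.0545*np.cos(1.152),A[1]+.0545*np.sin(1.152),.064]))
plan([*A,.16],frame([0,0,-1],yawdir(b+np.pi/2)))
E
```

```text
[390.359 185.259]
bar ang -1.2486582321496456 0.03673435932382724
[ 0.475 -0.296  0.095]
[ 0.483 -0.324  0.095]
warm px [373.535 179.312]
pos [ 0.215 -0.587  0.245] q [ 1.15   0.522 -0.036  1.6    0.021  1.021 -0.113] F [-0.459  0.479  1.219] w 0.0855723485878455 t 0.1
x [-0.     0.001 -1.   ] y [ 0.344 -0.939 -0.001] rows 15
dp [[0.19, -0.43, -0.76], [0.19, -0.5, -0.72], [0.19, -0.57, -0.66], [0.19, -0.63, -0.61], [0.19, -0.69, -0.54], [0.19, -0.74, -0.47], [0.19, -0.78, -0.39], [0.19, -0.82, -0.32], [0.19, -0.84, -0.23], [0.19, -0.86, -0.15], [0.19, -0.87, -0.06], [0.19, -0.87, 0.02], [0.19, -0.87, 0.11], [0.19, -0.85, 0.19], [0.19, -0.83, 0.28]]
rot [0.943, 0.001, 0.001]
```

```bash
python3 - <<'E'
from h import *
plan([.471,-.288,.17],frame([0,0,-1],yawdir(-1.25+np.pi/2)),n=18)
E
```

```text
pos [ 0.215 -0.587  0.245] q [ 1.15   0.522 -0.036  1.6    0.021  1.021 -0.113] F [-0.459  0.479  1.219] w 0.0855723485878455 t 0.1
x [-0.     0.001 -1.   ] y [ 0.344 -0.939 -0.001] rows 18
dp [[0.14, -0.36, -0.64], [0.14, -0.3, -0.66], [0.14, -0.24, -0.69], [0.14, -0.18, -0.71], [0.14, -0.12, -0.72], [0.14, -0.06, -0.73], [0.14, 0.0, -0.73], [0.14, 0.06, -0.73], [0.14, 0.13, -0.72], [0.14, 0.19, -0.7], [0.14, 0.25, -0.69], [0.14, 0.3, -0.66], [0.14, 0.36, -0.63], [0.14, 0.41, -0.6], [0.14, 0.46, -0.56], [0.14, 0.51, -0.52], [0.14, 0.55, -0.48], [0.14, 0.59, -0.43]]
rot [-0.817, -0.0, 0.0]
```

```bash
python3 - <<'E'
from h import *
plan([.471,-.288,.17],frame([0,0,-1],yawdir(-1.25-np.pi/2)),n=18,flip=False)
E
```

```text
pos [ 0.215 -0.587  0.245] q [ 1.15   0.522 -0.036  1.6    0.021  1.021 -0.113] F [-0.459  0.479  1.219] w 0.0855723485878455 t 0.1
x [-0.     0.001 -1.   ] y [ 0.344 -0.939 -0.001] rows 18
dp [[0.14, -0.36, -0.64], [0.14, -0.41, -0.6], [0.14, -0.46, -0.56], [0.14, -0.51, -0.52], [0.14, -0.56, -0.47], [0.14, -0.6, -0.42], [0.14, -0.63, -0.37], [0.14, -0.66, -0.31], [0.14, -0.68, -0.25], [0.14, -0.7, -0.19], [0.14, -0.72, -0.12], [0.14, -0.73, -0.06], [0.14, -0.73, 0.01], [0.14, -0.73, 0.07], [0.14, -0.72, 0.13], [0.14, -0.7, 0.2], [0.14, -0.68, 0.26], [0.14, -0.66, 0.32]]
rot [0.849, 0.0, 0.0]
```

Request:
arm_command(
  delta_pos=[
    [0.14,-0.36,-0.64],
    [0.14,-0.41,-0.6],
    [0.14,-0.46,-0.56],
    [0.14,-0.51,-0.52],
    [0.14,-0.56,-0.47],
    [0.14,-0.6,-0.42],
    [0.14,-0.63,-0.37],
    [0.14,-0.66,-0.31],
    [0.14,-0.68,-0.25],
    [0.14,-0.7,-0.19],
  ],
  rotation=[
    [0.85,0,0],
    [0.85,0,0],
    [0.85,0,0],
    [0.85,0,0],
    [0.85,0,0],
    [0.85,0,0],
    [0.85,0,0],
    [0.85,0,0],
    [0.85,0,0],
    [0.85,0,0],
  ],
  gripper=-0.3,
)

```text
clock: 1.1
position: [0.3609, -0.4178, 0.1988]
tool_rot: [-0.199, 1.565, 2.364]
force: [-0.1, -1.3, -0.1]
grip_width: 0.0557
```

```bash
python3 - <<'E'
from h import *
plan([.471,-.288,.17],frame([0,0,-1],yawdir(-1.25-np.pi/2)),n=10,flip=False)
E
```

```text
pos [ 0.361 -0.418  0.199] q [ 0.641  0.47   0.151  1.843 -0.091  0.84  -1.314] F [-0.085 -1.284 -0.073] w 0.05567177179451314 t 1.1
x [-0.004  0.004 -1.   ] y [-0.548 -0.837 -0.001] rows 10
dp [[0.1, -0.56, -0.07], [0.1, -0.57, -0.03], [0.1, -0.57, 0.01], [0.1, -0.57, 0.04], [0.1, -0.56, 0.08], [0.1, -0.55, 0.12], [0.1, -0.55, 0.16], [0.1, -0.53, 0.19], [0.1, -0.52, 0.23], [0.1, -0.5, 0.26]]
rot [0.64, 0.005, -0.001]
```

Request:
arm_command(
  delta_pos=[
    [0.1,-0.56,-0.07],
    [0.1,-0.57,-0.03],
    [0.1,-0.57,0.01],
    [0.1,-0.57,0.04],
    [0.1,-0.56,0.08],
    [0.1,-0.55,0.12],
    [0.1,-0.55,0.16],
    [0.1,-0.53,0.19],
    [0.1,-0.52,0.23],
    [0.1,-0.5,0.26],
  ],
  rotation=[
    [0.64,0,0],
    [0.64,0,0],
    [0.64,0,0],
    [0.64,0,0],
    [0.64,0,0],
    [0.64,0,0],
    [0.64,0,0],
    [0.64,0,0],
    [0.64,0,0],
    [0.64,0,0],
  ],
)

```text
clock: 2.1
position: [0.4761, -0.2813, 0.1652]
tool_rot: [0.59, 1.56, 2.454]
force: [0.4, 0.5, 0.2]
grip_width: 0.0554
```

```bash
python3 - <<'E'
from h import *
plan([.471,-.288,.17],frame([0,0,-1],yawdir(-1.25-np.pi/2)),n=2,flip=False)
plan([.471,-.288,.088],frame([0,0,-1],yawdir(-1.25-np.pi/2)),n=5,flip=False)
cv2.imwrite('pics/t1.png',optics.grab_frame('top')[:,:,::-1]);cv2.imwrite('pics/s1.png',optics.grab_frame('side')[:,:,::-1])
a=cv2.resize(cv2.imread('pics/t1.png')[130:230,340:440],None,fx=4,fy=4,interpolation=cv2.INTER_CUBIC)
b=cv2.resize(cv2.imread('pics/s1.png')[140:240,280:380],None,fx=4,fy=4,interpolation=cv2.INTER_CUBIC)
cv2.imwrite('pics/v1.png',np.hstack([a,b]))
E
```

```text
pos [ 0.476 -0.281  0.165] q [ 0.208  0.536  0.306  1.87  -0.224  0.779 -2.213] F [0.446 0.479 0.174] w 0.055449823644298964 t 2.1
x [-0.008  0.007 -1.   ] y [-0.957 -0.289  0.006] rows 2
dp [[-0.08, 0.11, -0.08], [-0.08, 0.11, -0.08]]
rot [-0.132, 0.042, -0.028]
pos [ 0.476 -0.281  0.165] q [ 0.208  0.536  0.306  1.87  -0.224  0.779 -2.213] F [0.446 0.479 0.174] w 0.055449823644298964 t 2.1
x [-0.008  0.007 -1.   ] y [-0.957 -0.289  0.006] rows 5
dp [[0.51, 0.04, -0.04], [0.51, 0.04, -0.04], [0.51, 0.04, -0.03], [0.51, 0.04, -0.03], [0.51, 0.05, -0.03]]
rot [-0.053, 0.017, -0.011]
```

View pics/v1.png

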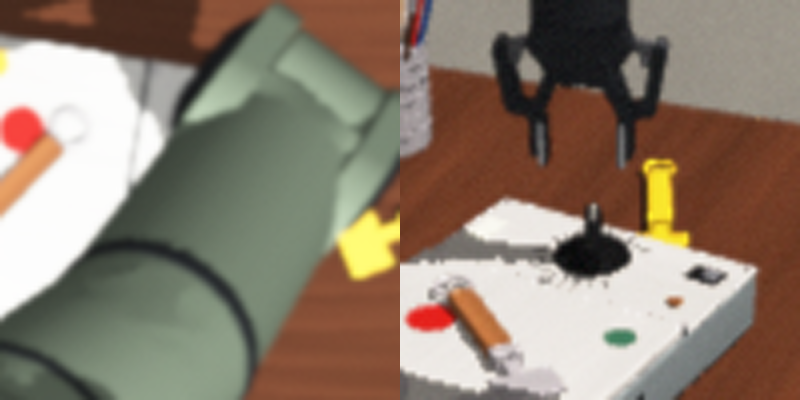

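Picture 7 shows the open fingers over the dial bar, which is seen end-on at crop (593,210), with the jaws straddling it. I'll descend and pinch.

Request:
arm_command(
  delta_pos=[
    [0.43,0.04,-0.04],
    [0.43,0.04,-0.04],
    [0.43,0.04,-0.03],
    [0.43,0.04,-0.03],
    [0.43,0.05,-0.03],
    [0.35,0.04,-0.02],
  ],
  rotation=[
    [-0.05,0.015,-0.01],
    [-0.05,0.015,-0.01],
    [-0.05,0.015,-0.01],
    [-0.05,0.015,-0.01],
    [-0.05,0.015,-0.01],
    [0,0,0],
  ],
)

```text
clock: 2.8
position: [0.4693, -0.29, 0.0866]
tool_rot: [1.052, 1.57, 2.952]
force: [0.2, 0.8, -0.4]
grip_width: 0.0553
```

```bash
python3 - <<'E'
from h import *
plan([.471,-.288,.090],frame([0,0,-1],yawdir(-1.25-np.pi/2)),n=1,flip=False)
E
```

```text
pos [ 0.469 -0.29   0.087] q [ 0.272  0.649  0.244  1.924 -0.261  0.6   -2.127] F [ 0.187  0.79  -0.439] w 0.05534270172136682 t 2.8
x [-0.001  0.    -1.   ] y [-0.946 -0.323  0.   ] rows 1
dp [[-0.11, -0.07, 0.04]]
rot [0.081, 0.003, -0.005]
```

Request:
arm_command(
  delta_pos=[
    [-0.1,-0.06,0.05],
    [0,0,0],
    [0,0,0],
    [0,0,0],
    [0,0,0],
    [0,0,0],
  ],
  rotation=[
    [0,0,0],
    [0,0,0],
    [0,0,0],
    [0,0,0],
    [0,0,0],
    [0,0,0],
  ],
  gripper=1,
  grip_force=70,
)

```text
clock: 3.4
position: [0.4744, -0.2864, 0.0896]
tool_rot: [-1.762, 1.566, 0.143]
force: [3.3, -2.8, -13.5]
grip_width: 0.0126
```

```bash
python3 - <<'E'
from h import *
s=st();print(s['position'],s['force'],s['moment'],s['grip_width'],s['qpos'],np.arctan2(s['M'][1,1],s['M'][0,1]))
E
```

```text
[ 0.474 -0.286  0.09 ] [  3.301  -2.768 -13.531] [-0.39  -0.363  0.275] 0.012568237857643851 [ 0.264  0.645  0.243  1.919 -0.262  0.604 -2.131] -2.8075991420221014
```

Request:
arm_command(
  delta_pos=[
    [0,0,0],
    [0,0,0],
    [0,0,0],
    [0,0,0],
    [0,0,0],
    [0,0,0],
    [0,0,0],
    [0,0,0],
  ],
  rotation=[
    [-0.9,0,0],
    [-0.9,0,0],
    [-0.9,0,0],
    [-0.9,0,0],
    [-0.9,0,0],
    [-0.9,0,0],
    [-0.9,0,0],
    [-0.9,0,0],
  ],
)

```text
clock: 4.2
position: [0.4736, -0.2872, 0.0896]
tool_rot: [-2.7, 1.567, -0.019]
force: [3.3, -2.1, -13.5]
grip_width: 0.0124
```

```bash
python3 - <<'E'
from h import *
s=st();print(s['position'],s['force'],s['moment'],s['grip_width'],s['qpos'],s['M'][:,0],np.arctan2(s['M'][1,1],s['M'][0,1]))
E
```

```text
[ 0.474 -0.287  0.09 ] [  3.324  -2.075 -13.539] [-0.313 -0.474 -0.32 ] 0.0123540034326256 [ 0.415  0.627  0.034  1.912 -0.038  0.599 -1.559] [ 0.004 -0.    -1.   ] -2.032183959064583
```

Request:
arm_command(
  delta_pos=[
    [0,0,0],
    [0,0,0],
    [0,0,0],
    [0,0,0],
    [0,0,0],
    [0,0,0],
    [0,0,0],
    [0,0,0],
    [0,0,0],
    [0,0,0],
  ],
  rotation=[
    [-0.9,0,0],
    [-0.9,0,0],
    [-0.9,0,0],
    [-0.9,0,0],
    [-0.9,0,0],
    [-0.9,0,0],
    [-0.9,0,0],
    [-0.9,0,0],
    [-0.9,0,0],
    [-0.9,0,0],
  ],
)

```text
clock: 5.2
position: [0.4737, -0.2886, 0.0896]
tool_rot: [2.437, 1.565, -0.192]
force: [4.0, 0.3, -12.9]
grip_width: 0.0122
```

```bash
python3 - <<'E'
from h import *
s=st();print(s['position'],s['force'],s['moment'],s['grip_width'],s['qpos'],s['M'][:,0],np.arctan2(s['M'][1,1],s['M'][0,1]))
E
```

```text
[ 0.474 -0.289  0.09 ] [  4.019   0.324 -12.921] [-0.144 -0.823 -0.373] 0.012162554820443866 [ 0.606  0.632 -0.228  1.901  0.228  0.627 -0.822] [ 0.006 -0.001 -1.   ] -1.0582235242773068
```

Request:
arm_command(
  delta_pos=[
    [0,0,0],
    [0,0,0],
    [0,0,0],
    [0,0,0],
    [0,0,0],
    [0,0,0],
    [0,0,0],
    [0,0,0],
  ],
  rotation=[
    [-0.9,0,0],
    [-0.9,0,0],
    [-0.9,0,0],
    [-0.9,0,0],
    [-0.9,0,0],
    [-0.9,0,0],
    [-0.4,0,0],
    [0,0,0],
  ],
)

```text
clock: 6.0
position: [0.4744, -0.2892, 0.0896]
tool_rot: [1.869, 1.562, -0.13]
force: [4.1, 2.6, -10.9]
grip_width: 0.0125
```

```bash
python3 - <<'E'
from h import *
s=st();print(s['position'],s['force'],s['moment'],s['grip_width'],s['qpos'],s['M'][:,0],np.arctan2(s['M'][1,1],s['M'][0,1]))
E
```

```text
[ 0.474 -0.289  0.09 ] [  4.132   2.568 -10.902] [ 0.296 -0.742 -0.138] 0.01248695998292099 [ 0.726  0.651 -0.395  1.894  0.385  0.663 -0.33 ] [ 0.008 -0.001 -1.   ] -0.42848680211335216
```

Request:
arm_command(
  delta_pos=[
    [0,0,0],
    [0,0,0],
    [0,0,0],
    [-0.8,0,0],
    [-1,0,0],
    [-1,0,0],
    [-1,0,0],
  ],
  rotation=[
    [0,0,0],
    [0,0,0],
    [0,0,0],
    [0,0,0],
    [0,0,0],
    [0,0,0],
    [0,0,0],
  ],
  gripper=-0.3,
)

```text
clock: 6.7
position: [0.4716, -0.2891, 0.2058]
tool_rot: [1.77, 1.568, -0.235]
force: [0.4, -0.4, -0.1]
grip_width: 0.0556
```

```bash
python3 - <<'E'
from h import *
cv2.imwrite('pics/s2.png',optics.grab_frame('side')[:,:,::-1])
# fit scraper pose: grip point from eye & line
e=np.array([.546,-.178]);y=-.745
g=e-.065*np.array([np.cos(y),np.sin(y)]);print('grip',g)
# tilt a toward blade
a=np.radians(20);sx=np.array(yawdir(y));sy=np.array(yawdir(y+np.pi/2))
M=frame(-np.array([0,0,1])*np.cos(a)-sx*np.sin(a),sy)
plan([*g,.17],M)
print('tri eye')
crop('pics/s2.png',290,170,380,230,8,'pics/v2.png')
E
```

```text
grip [ 0.498 -0.134]
pos [ 0.473 -0.29   0.211] q [ 0.788  0.481 -0.471  1.812  0.272  0.904 -0.24 ] F [ 3.103 -1.63   7.075] w 0.05526044598630226 t 6.75
x [ 0.008 -0.004 -1.   ] y [ 0.907 -0.421  0.008] rows 13
dp [[0.1, -0.11, -0.39], [0.11, -0.07, -0.4], [0.12, -0.03, -0.4], [0.13, 0.01, -0.4], [0.14, 0.05, -0.39], [0.15, 0.09, -0.38], [0.16, 0.13, -0.37], [0.16, 0.16, -0.35], [0.17, 0.2, -0.33], [0.17, 0.23, -0.3], [0.17, 0.26, -0.27], [0.18, 0.29, -0.24], [0.18, 0.32, -0.21]]
rot [-0.915, 0.225, -0.167]
tri eye
```

View pics/v2.png

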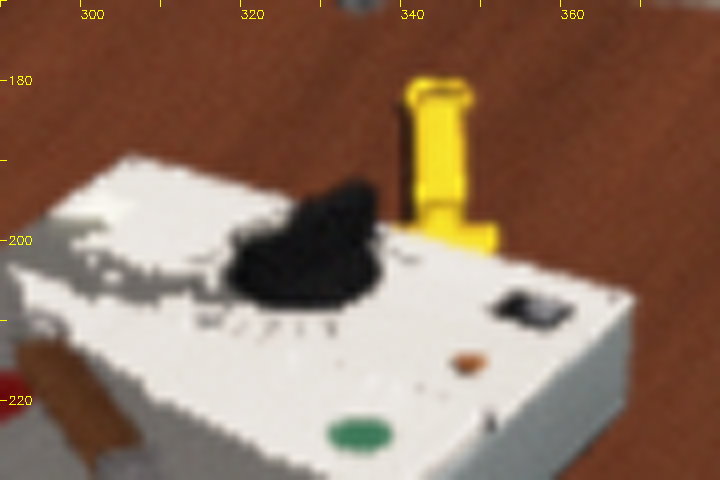

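Picture 8 shows the dial turned, with the bar's tip near (334,195) and the ring hidden in shadow. Before hanging the scraper, I'll fit the arm's kinematics from the logged poses to check the hang pose is reachable.

```bash
cat > kin.py <<'E'
from h import *
import itertools
from scipy.optimize import least_squares
D=[json.loads(l) for l in open('log.jsonl')]
Ry=lambda a:R.from_euler('y',a).as_matrix();Rz=lambda a:R.from_euler('z',a).as_matrix()
def fk(q,p,sg):
    d0,a,b,w,y0,t0=p[:6]; z=np.array([0,0,1.])
    M=Rz(y0+sg[0]*q[0]);P=z*d0;M=M@Ry(sg[1]*q[1]);P=P+M@z*a
    M=M@Rz(sg[2]*q[2])@Ry(sg[3]*q[3]);P=P+M@z*b
    M=M@Rz(sg[4]*q[4])@Ry(sg[5]*q[5]);P=P+M@z*w
    M=M@Rz(t0+sg[6]*q[6]); return P,np.c_[M[:,2],M[:,0],M[:,1]]
def fit():
    best=None
    for s1,s3,s5,s7 in itertools.product((1,-1),repeat=4):
        sg=(s1,1,s3,1,s5,1,s7)
        def res(p):
            r=[]
            for q,x,e in D:
                P,M=fk(q,p,sg);r+=list(P-x)+list(.2*(M-R.from_euler('xyz',e).as_matrix()).ravel())
            return r
        for y0 in(0,3.14):
          for t0 in (0,1.57,3.14,-1.57):
            f=least_squares(res,[.36,.42,.45,.2,y0,t0])
            if best is None or f.cost<best[0]: best=(f.cost,f.x,sg)
    return best
E
python3 - <<'E'
from kin import *
b=fit();print(len(D),b)
json.dump([list(b[1]),list(b[2])],open('kin.json','w'))
for q,x,e in D[::3]: print(fk(q,b[1],b[2])[0]-x)
E
```

```text
12 (np.float64(0.00021091622824871565), array([-0.064,  0.535,  0.421, -0.066, -0.101, -3.243]), (-1, 1, -1, 1, -1, 1, -1))
[-0.004 -0.002  0.001]
[ 0.002  0.002 -0.002]
[-0.     0.004 -0.006]
[0.001 0.001 0.005]
```

Request:
arm_command(
  delta_pos=[
    [0.1,-0.11,-0.39],
    [0.11,-0.07,-0.4],
    [0.12,-0.03,-0.4],
    [0.13,0.01,-0.4],
    [0.14,0.05,-0.39],
    [0.15,0.09,-0.38],
    [0.16,0.13,-0.37],
    [0.16,0.16,-0.35],
    [0.17,0.2,-0.33],
    [0.17,0.23,-0.3],
  ],
  rotation=[
    [-0.91,0.22,-0.17],
    [-0.91,0.22,-0.17],
    [-0.91,0.22,-0.17],
    [-0.91,0.22,-0.17],
    [-0.91,0.22,-0.17],
    [-0.91,0.22,-0.17],
    [-0.91,0.22,-0.17],
    [-0.91,0.22,-0.17],
    [-0.91,0.22,-0.17],
    [-0.91,0.22,-0.17],
  ],
)

```text
clock: 7.75
position: [0.4926, -0.1689, 0.1834]
tool_rot: [-2.987, 1.3, 2.277]
force: [0.5, 0.3, -0.9]
grip_width: 0.055
```

```bash
cat > g.py <<'E'
from h import *
e=np.array([.546,-.178]);y=-.745
g=e-.065*np.array([np.cos(y),np.sin(y)])
a=np.radians(20);sx=np.array(yawdir(y));sy=np.array(yawdir(y+np.pi/2))
M=frame(-np.array([0,0,1])*np.cos(a)-sx*np.sin(a),sy)
E
python3 - <<'E'
from g import *
plan([*g,.15],M)
E
```

```text
pos [ 0.493 -0.169  0.183] q [ 0.82   0.667 -0.771  1.723  0.291  1.135  0.519] F [ 0.512  0.312 -0.941] w 0.055033935773906986 t 7.75
x [-0.173  0.203 -0.964] y [ 0.848  0.528 -0.041] rows 3
dp [[0.43, 0.27, -0.19], [0.43, 0.29, -0.16], [0.43, 0.31, -0.12]]
rot [-0.855, 0.241, -0.136]
```

Request:
arm_command(
  delta_pos=[
    [0.43,0.27,-0.19],
    [0.43,0.29,-0.16],
    [0.43,0.31,-0.12],
    [0,0,0],
  ],
  rotation=[
    [-0.85,0.24,-0.14],
    [-0.85,0.24,-0.14],
    [-0.85,0.24,-0.14],
    [0,0,0],
  ],
)

```text
clock: 8.15
position: [0.4982, -0.1321, 0.1483]
tool_rot: [-3.141, 1.219, 2.408]
force: [-0.1, 0.2, 0.3]
grip_width: 0.0551
```

```bash
python3 - <<'E'
from g import *
plan([*g,.09],M)
cv2.imwrite('pics/s3.png',optics.grab_frame('side')[:,:,::-1]);cv2.imwrite('pics/t3.png',optics.grab_frame('top')[:,:,::-1])
crop('pics/s3.png',240,150,340,250,4,'pics/a.png');crop('pics/t3.png',300,130,400,230,4,'pics/b.png')
cv2.imwrite('pics/v3.png',np.hstack([cv2.imread('pics/a.png'),cv2.imread('pics/b.png')]))
print(proj('side',[*g,.084]),proj('side',[*(g+.065*sx[:2]),.077]))
E
```

```text
pos [ 0.498 -0.132  0.148] q [ 0.776  0.775 -0.823  1.697  0.344  1.179  0.694] F [-0.098  0.154  0.308] w 0.05514408089244229 t 8.15
x [-0.256  0.231 -0.939] y [ 0.67   0.742 -0.   ] rows 3
dp [[0.6, -0.02, 0.24], [0.6, -0.02, 0.24], [0.6, -0.02, 0.24]]
rot [0.032, -0.008, 0.013]
[300.716 219.375] [293.399 211.695]
```

View pics/v3.png

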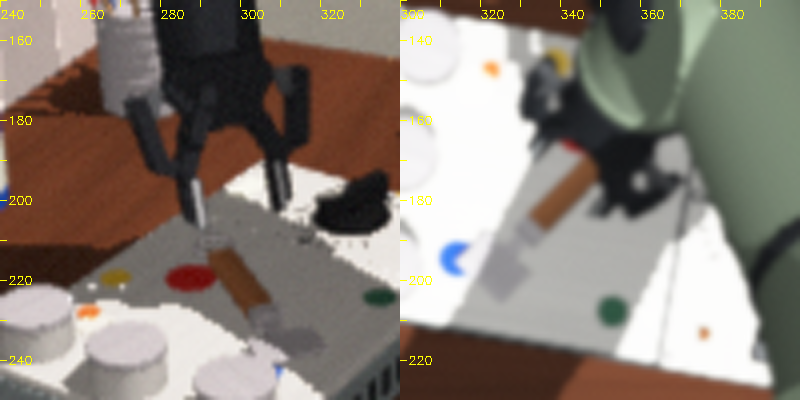

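Picture 9 shows the handle middle at side (299.5,220), against a prediction of (300.7,219.4), so the pose is confirmed. I'll descend and grip.

Request:
arm_command(
  delta_pos=[
    [0.6,-0.02,0.24],
    [0.6,-0.02,0.24],
    [0.5,-0.02,0.2],
    [0.05,0,0],
  ],
  rotation=[
    [0.03,0,0.01],
    [0.03,0,0.01],
    [0.03,0,0.01],
    [0,0,0],
  ],
)

```text
clock: 8.65
position: [0.499, -0.1401, 0.0946]
tool_rot: [-3.128, 1.231, 2.391]
force: [0.7, 0.1, 1.1]
grip_width: 0.0553
```

```bash
python3 - <<'E'
from g import *
plan([*g,.089],M,n=1)
E
```

```text
pos [ 0.499 -0.14   0.095] q [ 0.761  0.841 -0.778  1.723  0.394  1.083  0.66 ] F [0.665 0.076 1.07 ] w 0.055268674067045886 t 8.65
x [-0.244  0.227 -0.943] y [ 0.692  0.722 -0.005] rows 1
dp [[0.23, 0.13, -0.09]]
rot [-0.182, 0.089, -0.019]
```

Request:
arm_command(
  delta_pos=[
    [0.22,0.13,-0.09],
    [0,0,0],
    [0,0,0],
    [0,0,0],
    [0,0,0],
    [0,0,0],
    [0,0,0],
  ],
  rotation=[
    [-0.18,0.09,0],
    [0,0,0],
    [0,0,0],
    [0,0,0],
    [0,0,0],
    [0,0,0],
    [0,0,0],
  ],
  gripper=1,
  grip_force=60,
)

```text
clock: 9.35
position: [0.4993, -0.1342, 0.0917]
tool_rot: [3.133, 1.225, 2.387]
force: [0.9, 0.2, -0.6]
grip_width: 0.0199
```

```bash
python3 - <<'E'
from g import *
plan([*g,.25],M,n=6)
E
```

```text
pos [ 0.499 -0.134  0.092] q [ 0.756  0.849 -0.783  1.724  0.396  1.081  0.669] F [ 0.887  0.234 -0.649] w 0.019853858836166867 t 9.35
x [-0.247  0.232 -0.941] y [0.679 0.734 0.003] rows 6
dp [[-0.83, -0.0, -0.3], [-0.83, -0.0, -0.3], [-0.83, -0.0, -0.3], [-0.83, -0.0, -0.3], [-0.82, -0.0, -0.31], [-0.82, -0.0, -0.31]]
rot [-0.001, 0.005, -0.005]
```

Request:
arm_command(
  delta_pos=[
    [-0.6,0,-0.22],
    [-0.8,0,-0.3],
    [-0.8,0,-0.3],
    [-0.8,0,-0.3],
    [-0.8,0,-0.3],
    [-0.8,0,-0.3],
    [-0.8,0,-0.3],
  ],
  rotation=[
    [0,0,0],
    [0,0,0],
    [0,0,0],
    [0,0,0],
    [0,0,0],
    [0,0,0],
    [0,0,0],
  ],
)

```text
clock: 10.05
position: [0.4959, -0.1316, 0.2767]
tool_rot: [3.133, 1.222, 2.389]
force: [1.1, -0.7, -0.9]
grip_width: 0.0199
```

```bash
cat > hold.py <<'E'
from kin import *
# grasp relation: tool pose at grasp and scraper pose then
Mg=R.from_euler('xyz',[3.133,1.225,2.387]).as_matrix();Pg=np.array([.4993,-.1342,.0917])
ys=-.747;sxw=np.array(yawdir(ys));Ms=np.c_[sxw,yawdir(ys+np.pi/2),[0,0,1]]
e0=np.array([.546,-.178,.077])
eye_t=Mg.T@(e0-Pg); Mrel=Mg.T@Ms      # eye in tool, scraper axes in tool
def tool_for(eye,Msc):
    M=Msc@Mrel.T; return np.array(eye)-M@eye_t, M
def scr(p): # peg direction
    return None
E
python3 - <<'E'
from hold import *
s=st();print(s['position'],s['qpos'],s['grip_width'],s['force'])
D.append([s['qpos'],s['position'],s['tool_rot']])
print('eye in tool',eye_t,'\n',Mrel)
b=fit();print(b);
for q,x,e in D: print((fk(q,b[1],b[2])[0]-x)*1000)
json.dump([list(b[1]),list(b[2])],open('kin.json','w'))
E
```

```text
[ 0.496 -0.132  0.277] [ 0.824  0.621 -0.892  1.597  0.23   1.395  0.728] 0.0199190821238295 [ 1.116 -0.673 -0.912]
eye in tool [-0.008 -0.     0.065] 
 [[-0.339  0.003 -0.941]
 [-0.     1.     0.003]
 [ 0.941  0.001 -0.339]]
(np.float64(0.0011330993503383064), array([ 0.334,  0.542,  0.415,  0.347, -0.1  ,  3.043]), (-1, 1, -1, 1, -1, 1, -1))
[-3.773  0.25  -5.222]
[-3.773  0.25  -5.222]
[-3.773  0.25  -5.222]
[ 1.233  5.898 -7.292]
[ -1.042   6.667 -10.617]
[ -1.042   6.667 -10.617]
[  1.096   5.661 -10.465]
[  1.141   5.409 -10.4  ]
[ 2.511  3.392 -5.583]
[ 3.623 -0.618  0.035]
[ 3.853 -3.965  3.501]
[ 1.125 -2.378  2.732]
[ 1.263 -1.366 10.762]
[ 0.667 -2.621 13.859]
[ 2.637 -3.695 13.883]
[ 2.948 -3.701 14.14 ]
[-2.717  0.003 11.728]
```

```bash
cat > kin2.py <<'E'
from hold import *
sg=(-1,1,-1,1,-1,1,-1)
D=[json.loads(l) for l in open('log.jsonl')]
def fk2(q,p):
    q=np.array(q)*sg+p[:7]; t=p[7:].reshape(4,3); P=np.zeros(3)
    M=Rz(q[0]);P=P+M@t[0];M=M@Ry(q[1]);P=P+M@t[1];M=M@Rz(q[2])@Ry(q[3]);P=P+M@t[2]
    M=M@Rz(q[4])@Ry(q[5]);P=P+M@t[3];M=M@Rz(q[6]);return P,np.c_[M[:,2],M[:,0],M[:,1]]
p0=np.r_[0,0,0,0,0,0,3.14, 0,0,.334,0,0,.5,0,0,.42,0,0,.25]
def fit2():
    wt=np.r_[.02*np.ones(6),0,.02*np.ones(2),.002,.02*np.ones(2),.002,.02*np.ones(2),.002,.02*np.ones(2),.002]
    def res(p):
        r=list(wt*(p-p0))
        for q,x,e in D:
            P,M=fk2(q,p);r+=list(P-x)+list(.2*(M-R.from_euler('xyz',e).as_matrix()).ravel())
        return r
    return least_squares(res,p0)
lo=np.array([-2.91,-.3,-1.5,.17,-1.26,.16,-2.52]);hi=np.array([2.91,2.13,1.42,2.43,4.41,1.93,2.52])
def ik(p,pos,M,q0,n=40,seed=0):
    rng=np.random.default_rng(seed);out=[]
    for k in range(n):
        qs=np.clip(q0+(0 if k==0 else rng.normal(0,.8,7)),lo+.01,hi-.01)
        f=least_squares(lambda q:np.r_[(fk2(q,p)[0]-pos)*5,(fk2(q,p)[1]-M).ravel(),.002*(q-q0)],qs,bounds=(lo,hi))
        P,m=fk2(f.x,p);er=np.linalg.norm(P-pos),np.linalg.norm(m-M)
        out.append((er[0]+.3*er[1],np.linalg.norm(f.x-q0),er,f.x))
    ok=[o for o in out if o[0]<.01] 
    return min(ok,key=lambda o:o[1]) if ok else min(out,key=lambda o:o[0])
E
python3 - <<'E'
from kin2 import *
f=fit2();p=f.x;print(f.cost,p)
print(np.array([(fk2(q,p)[0]-x)*1000 for q,x,e in D[::3]]))
json.dump(list(p),open('kin2.json','w'))
q0=np.array(monitor.observe()['qpos'])
for yaw in (45,68,90):
  for off in (0,.06):
    X=np.array(yawdir(np.radians(yaw)))      # tool heading into rail
    Msc=np.c_[[0,0,1],np.cross(-X,[0,0,1]),-X]
    d=np.array([-.37,-.93,0])
    eye=np.array([.499,.295,.268])+off*(d*.76+[0,0,.64])
    P,M=tool_for(eye,Msc);o=ik(p,P,M,q0)
    print(yaw,off,P,'toolx',M[:,0],o[1:])
E
```

```text
3.3627010203025785e-07 [-0.    -0.    -0.    -0.     0.     0.     3.141 -0.    -0.011  0.32
  0.    -0.011  0.53   0.    -0.037  0.421 -0.    -0.     0.314]
[[-0.003 -0.001 -0.002]
 [ 0.005  0.002  0.001]
 [-0.003 -0.    -0.009]
 [ 0.003  0.     0.009]
 [ 0.001 -0.001  0.003]
 [ 0.    -0.001  0.   ]]
45 0 [0.488 0.285 0.204] toolx [ 0.663  0.667 -0.339] (np.float64(2.9414129570411824), (np.float64(0.02780326111817202), np.float64(0.1032718028034828)), array([ 0.64 ,  1.311, -1.5  ,  2.43 ,  2.728,  0.872, -0.026]))
45 0.06 [0.471 0.242 0.242] toolx [ 0.663  0.667 -0.339] (np.float64(3.003415373314048), (np.float64(0.03617497871659253), np.float64(0.16875831852405504)), array([ 0.81 ,  1.073, -1.5  ,  2.43 ,  2.732,  0.585, -0.187]))
68 0 [0.493 0.282 0.204] toolx [ 0.35   0.873 -0.339] (np.float64(2.7626406250485793), (np.float64(2.448944903641681e-06), np.float64(2.4548187577102078e-05)), array([ 0.827,  1.375, -1.5  ,  2.307,  2.459,  0.311,  0.511]))
68 0.06 [0.476 0.239 0.242] toolx [ 0.35   0.873 -0.339] (np.float64(2.9278941328796204), (np.float64(0.00013374047554947684), np.float64(0.001045564379995038)), array([ 0.948,  1.212, -1.5  ,  2.342,  2.589,  0.16 ,  0.286]))
90 0 [0.499 0.28  0.204] toolx [-0.003  0.941 -0.339] (np.float64(3.311747588703548), (np.float64(8.930054015135279e-07), np.float64(9.873714334961005e-06)), array([ 0.419,  0.848, -0.693,  2.037, -1.26 ,  0.767, -2.083]))
90 0.06 [0.482 0.238 0.242] toolx [-0.003  0.941 -0.339] (np.float64(3.3123428411378093), (np.float64(9.507219631885283e-07), np.float64(1.0418376678702341e-05)), array([ 0.422,  0.718, -0.568,  2.074, -1.25 ,  0.928, -2.111]))
```

The FK fit is accurate to microns. Tilting the scraper so the ring's normal lies along the peg (about 40°) threads well and keeps the tool pointing more downward. I'll check reach and a local path for that.

```bash
cat > sim.py <<'E'
from kin2 import *
p=np.array(json.load(open('kin2.json')))
root=np.array([.506,.312,.257]);tip=np.array([.4925,.278,.286]);u=(tip-root)/np.linalg.norm(tip-root)
def target(yaw,t,eye):
    X=np.array(yawdir(np.radians(yaw)));z=np.array([0,0,1.]);t=np.radians(t)
    sx=z*np.cos(t)+X*np.sin(t);sz=-X*np.cos(t)+z*np.sin(t)
    return tool_for(eye,np.c_[sx,np.cross(sz,sx),sz])
def local(q,P,M,n=60):
    q=np.array(q,float);P0,M0=fk2(q,p);rv=R.from_matrix(M0.T@M).as_rotvec()
    mn=9
    for i in range(1,n+1):
        Pi=P0+(P-P0)*i/n;Mi=M0@R.from_rotvec(rv*i/n).as_matrix()
        for _ in range(3):
            a,m=fk2(q,p);er=np.r_[Pi-a,m@R.from_matrix(m.T@Mi).as_rotvec()*.3]
            J=np.zeros((6,7))
            for k in range(7):
                dq=q.copy();dq[k]+=1e-5;b,mm=fk2(dq,p);J[:,k]=np.r_[b-a,m@R.from_matrix(m.T@mm).as_rotvec()*.3]/1e-5
            dq=J.T@np.linalg.solve(J@J.T+1e-5*np.eye(6),er)
            q=np.clip(q+np.clip(dq,-.1,.1),lo,hi)
    a,m=fk2(q,p);return q,np.linalg.norm(a-P),np.linalg.norm(R.from_matrix(m.T@M).as_rotvec())
E
python3 - <<'E'
from sim import *
q0=np.array(monitor.observe()['qpos'])
for yaw in (45,68,80,95):
  for t in (15,30,40):
    P,M=target(yaw,t,tip+u*.03);q,e1,e2=local(q0,P,M);o=ik(p,P,M,q0,n=12)
    print(yaw,t,P,'| local',q,round(e1,4),round(e2,3),'| ik',o[2],o[3])
E
```

```text
45 15 [0.462 0.235 0.247] | local [ 0.75   0.736 -1.5    2.43   2.472  0.588 -0.328] 0.048 0.069 | ik (np.float64(0.013961591231825235), np.float64(0.071922168675607)) [ 0.77   0.724 -1.5    2.43   2.343  0.474 -0.191]
45 30 [0.452 0.225 0.257] | local [ 0.453  0.229 -0.989  2.362  1.025  0.16   0.87 ] 0.0592 0.189 | ik (np.float64(2.2540937419265403e-06), np.float64(2.6212193309856657e-05)) [ 0.774  0.506 -1.5    2.352  1.569  0.334  0.393]
45 40 [0.446 0.219 0.265] | local [ 0.663  0.339 -1.331  2.238  0.662  0.356  1.221] 0.0 0.0 | ik (np.float64(6.342488717688938e-07), np.float64(6.8499633097945705e-06)) [ 0.717  0.401 -1.43   2.236  0.812  0.415  1.081]
68 15 [0.472 0.228 0.247] | local [ 0.899  0.84  -1.424  2.291  0.924  0.16   1.692] 0.0319 0.102 | ik (np.float64(0.0011289210414221198), np.float64(0.004299530222052836)) [ 0.916  0.923 -1.5    2.287  1.304  0.16   1.331]
68 30 [0.467 0.215 0.257] | local [ 0.872  0.709 -1.5    2.194  0.663  0.377  1.802] 0.0012 0.002 | ik (np.float64(1.2004753628815506e-06), np.float64(6.473016339347193e-06)) [ 0.871  0.707 -1.5    2.194  0.65
[... 892 characters left out ...]
.021  0.519  0.715  2.094]
95 15 [0.486 0.225 0.247] | local [ 0.867  1.178 -1.5    1.969  0.432  0.706  2.52 ] 0.0399 0.119 | ik (np.float64(1.072170275662696e-06), np.float64(1.2318137915494385e-05)) [ 0.267  0.567 -0.43   1.992 -1.007  0.92  -2.393]
95 30 [0.487 0.212 0.257] | local [ 0.801  0.942 -1.5    1.929  0.428  0.801  2.486] 0.007 0.013 | ik (np.float64(6.599952658205029e-07), np.float64(7.582057626180326e-06)) [ 0.798  0.93  -1.5    1.929  0.409  0.794  2.505]
95 40 [0.488 0.204 0.265] | local [ 0.744  0.847 -1.5    1.894  0.501  0.912  2.371] 0.0054 0.01 | ik (np.float64(5.864402550040982e-07), np.float64(6.682871766250988e-06)) [ 0.742  0.838 -1.5    1.894  0.488  0.906  2.383]
```

```bash
python3 - <<'E'
from sim import *
q0=np.array(monitor.observe()['qpos'])
print('jar',atz('top',229,237,.09),'u',u)
for yaw in (50,58,66):
    print('yaw',yaw);q=q0
    for t,k in((40,.06),(40,.02),(40,-.02),(40,-.03),(30,-.03),(22,-.03),(15,-.03)):
        P,M=target(yaw,t,tip+u*k);q,e1,e2=local(q,P,M,n=60 if k==.06 else 25)
        print(t,k,P,q,round(e1,4),round(e2,3),M[:,0])
E
```

```text
jar [0.298 0.216 0.09 ] u [-0.289 -0.728  0.621]
yaw 50
40 0.06 [0.441 0.194 0.284] [ 0.894  0.377 -1.5    2.22   0.487  0.425  1.536] 0.0037 0.007 [ 0.321  0.387 -0.864]
40 0.02 [0.453 0.224 0.259] [ 0.632  0.373 -1.283  2.216  0.578  0.348  1.408] 0.0 0.0 [ 0.321  0.387 -0.864]
40 -0.02 [0.464 0.253 0.234] [ 0.379  0.387 -1.063  2.206  0.695  0.282  1.256] 0.0 0.0 [ 0.321  0.387 -0.864]
40 -0.03 [0.467 0.26  0.228] [ 0.319  0.393 -1.01   2.202  0.727  0.267  1.216] 0.0 0.0 [ 0.321  0.387 -0.864]
30 -0.03 [0.472 0.266 0.219] [ 0.465  0.517 -1.175  2.307  1.921  0.24   0.109] 0.0 0.0 [ 0.413  0.496 -0.764]
22 -0.03 [0.477 0.271 0.214] [ 0.594  0.766 -1.396  2.378  2.233  0.501 -0.055] 0.0 0.0 [ 0.477  0.573 -0.667]
15 -0.03 [0.481 0.277 0.209] [ 0.62   0.945 -1.456  2.429  2.438  0.669 -0.112] 0.0 0.0 [ 0.526  0.631 -0.571]
yaw 58
40 0.06 [0.447 0.19  0.284] [ 0.91   0.457 -1.5    2.178  0.434  0.487  1.76 ] 0.0069 0.014 [ 0.264  0.428 -0.864]
40 0.02 [0.459 0.219 0.259] [ 0.699  0.455 -1.337  2.175  0.499  0.409  1.665] 0.0 0.0 [ 0.264  0.428 -0.864]
40 -0.02 [0.47  0.248 0.234] [ 0
[... 623 characters left out ...]
8 0.016 [ 0.202  0.46  -0.864]
40 0.02 [0.465 0.216 0.259] [ 0.736  0.54  -1.376  2.125  0.461  0.491  1.873] 0.0 0.0 [ 0.202  0.46  -0.864]
40 -0.02 [0.477 0.245 0.234] [ 0.567  0.553 -1.237  2.115  0.523  0.422  1.79 ] 0.0 0.0 [ 0.202  0.46  -0.864]
40 -0.03 [0.479 0.252 0.228] [ 0.526  0.558 -1.203  2.111  0.539  0.406  1.769] 0.0 0.0 [ 0.202  0.46  -0.864]
30 -0.03 [0.483 0.259 0.219] [ 0.577  0.611 -1.187  2.197  0.591  0.16   1.791] 0.0002 0.001 [ 0.26   0.591 -0.764]
22 -0.03 [0.486 0.266 0.214] [ 0.689  0.808 -1.339  2.251  1.676  0.17   0.828] 0.0 0.0 [ 0.301  0.682 -0.667]
15 -0.03 [0.488 0.272 0.209] [ 0.766  1.072 -1.497  2.287  1.97   0.341  0.689] 0.0 0.0 [ 0.332  0.751 -0.571]
```

```bash
cat > go.py <<'E'
from sim import *
import sys
yaw,t,k,n=map(float,sys.argv[1:5])
off=np.array(list(map(float,sys.argv[5:8])) or [0,0,0]) if len(sys.argv)>5 else np.zeros(3)
P,M=target(yaw,t,tip+u*k+off);plan(P,M,n=int(n) or None,flip=False)
s=monitor.observe();Mt=R.from_euler('xyz',s['tool_rot']).as_matrix();print('eye',s['position']+Mt@eye_t,'eye off peg axis: along u from tip',(s['position']+Mt@eye_t-tip)@u,'perp',(np.eye(3)-np.outer(u,u))@(s['position']+Mt@eye_t-tip),'sx',Mt@Mrel[:,0])
E
python3 go.py 66 40 .06 24
```

```text
pos [ 0.496 -0.132  0.277] q [ 0.824  0.621 -0.892  1.597  0.23   1.395  0.728] F [ 1.116 -0.673 -0.912] w 0.0199190821238295 t 10.05
x [-0.249  0.234 -0.94 ] y [0.677 0.736 0.003] rows 24
dp [[0.11, 0.29, -0.33], [0.1, 0.31, -0.3], [0.1, 0.33, -0.28], [0.09, 0.35, -0.26], [0.09, 0.37, -0.23], [0.09, 0.39, -0.2], [0.09, 0.4, -0.17], [0.09, 0.42, -0.14], [0.09, 0.42, -0.11], [0.09, 0.43, -0.07], [0.09, 0.44, -0.04], [0.09, 0.44, -0.01], [0.09, 0.44, 0.02], [0.1, 0.43, 0.06], [0.1, 0.42, 0.09], [0.11, 0.42, 0.12], [0.12, 0.4, 0.15], [0.12, 0.39, 0.18], [0.13, 0.37, 0.21], [0.14, 0.35, 0.23], [0.15, 0.33, 0.26], [0.15, 0.31, 0.28], [0.16, 0.29, 0.3], [0.17, 0.26, 0.32]]
rot [-0.77, -0.233, 0.068]
eye [ 0.543 -0.175  0.262] eye off peg axis: along u from tip 0.3005912265624479 perp [ 0.137 -0.234 -0.211] sx [ 0.735 -0.678 -0.003]
```

Request:
arm_command(
  delta_pos=[
    [0.11,0.29,-0.33],
    [0.1,0.31,-0.3],
    [0.1,0.33,-0.28],
    [0.09,0.35,-0.26],
    [0.09,0.37,-0.23],
    [0.09,0.39,-0.2],
    [0.09,0.4,-0.17],
    [0.09,0.42,-0.14],
    [0.09,0.42,-0.11],
    [0.09,0.43,-0.07],
  ],
  rotation=[
    [-0.77,-0.23,0.07],
    [-0.77,-0.23,0.07],
    [-0.77,-0.23,0.07],
    [-0.77,-0.23,0.07],
    [-0.77,-0.23,0.07],
    [-0.77,-0.23,0.07],
    [-0.77,-0.23,0.07],
    [-0.77,-0.23,0.07],
    [-0.77,-0.23,0.07],
    [-0.77,-0.23,0.07],
  ],
)

```text
clock: 11.05
position: [0.475, 0.0077, 0.295]
tool_rot: [1.449, 1.353, 1.522]
force: [0.6, -0.1, -0.9]
grip_width: 0.0201
```

```bash
python3 go.py 66 40 .06 14
```

```text
pos [0.475 0.008 0.295] q [ 0.945  0.477 -1.257  1.887  0.284  1.043  1.247] F [ 0.561 -0.093 -0.932] w 0.020128747377676004 t 11.05
x [ 0.011  0.216 -0.976] y [-0.074  0.974  0.214] rows 14
dp [[0.12, 0.41, -0.02], [0.12, 0.41, 0.01], [0.12, 0.41, 0.04], [0.13, 0.41, 0.07], [0.13, 0.4, 0.09], [0.14, 0.39, 0.12], [0.15, 0.38, 0.15], [0.15, 0.36, 0.17], [0.16, 0.35, 0.2], [0.17, 0.33, 0.22], [0.17, 0.31, 0.24], [0.18, 0.29, 0.26], [0.19, 0.27, 0.28], [0.2, 0.24, 0.29]]
rot [-0.744, -0.226, 0.074]
eye [0.54  0.01  0.304] eye off peg axis: along u from tip 0.19277349972402863 perp [ 0.103 -0.128 -0.102] sx [ 0.935 -0.008  0.355]
```

Request:
arm_command(
  delta_pos=[
    [0.12,0.41,-0.02],
    [0.12,0.41,0.01],
    [0.12,0.41,0.04],
    [0.13,0.41,0.07],
    [0.13,0.4,0.09],
    [0.14,0.39,0.12],
    [0.15,0.38,0.15],
    [0.15,0.36,0.17],
    [0.16,0.35,0.2],
  ],
  rotation=[
    [-0.74,-0.23,0.07],
    [-0.74,-0.23,0.07],
    [-0.74,-0.23,0.07],
    [-0.74,-0.23,0.07],
    [-0.74,-0.23,0.07],
    [-0.74,-0.23,0.07],
    [-0.74,-0.23,0.07],
    [-0.74,-0.23,0.07],
    [-0.74,-0.23,0.07],
  ],
)

```text
clock: 11.95
position: [0.4558, 0.129, 0.2942]
tool_rot: [0.297, 1.171, 1.088]
force: [0.5, 0.3, -1.5]
grip_width: 0.02
```

```bash
python3 go.py 66 40 .06 7
```

```text
pos [0.456 0.129 0.294] q [ 0.973  0.443 -1.47   2.075  0.302  0.708  1.749] F [ 0.489  0.28  -1.484] w 0.019953238847453873 t 11.95
x [ 0.181  0.345 -0.921] y [-0.722  0.683  0.114] rows 7
dp [[0.14, 0.19, 0.15], [0.14, 0.18, 0.16], [0.15, 0.17, 0.16], [0.15, 0.16, 0.17], [0.15, 0.15, 0.18], [0.16, 0.14, 0.18], [0.16, 0.13, 0.18]]
rot [-0.485, -0.165, 0.068]
eye [0.498 0.168 0.326] eye off peg axis: along u from tip 0.10309006556706671 perp [ 0.036 -0.035 -0.024] sx [0.567 0.489 0.663]
```

Request:
arm_command(
  delta_pos=[
    [0.14,0.19,0.15],
    [0.14,0.18,0.16],
    [0.15,0.17,0.16],
    [0.15,0.16,0.17],
    [0.15,0.15,0.18],
    [0.16,0.14,0.18],
    [0.16,0.13,0.18],
  ],
  rotation=[
    [-0.48,-0.16,0.07],
    [-0.48,-0.16,0.07],
    [-0.48,-0.16,0.07],
    [-0.48,-0.16,0.07],
    [-0.48,-0.16,0.07],
    [-0.48,-0.16,0.07],
    [-0.48,-0.16,0.07],
  ],
)

```text
clock: 12.65
position: [0.4502, 0.1895, 0.2872]
tool_rot: [-0.02, 1.055, 1.154]
force: [0.1, 0.2, -1.2]
grip_width: 0.0203
```

```bash
python3 go.py 66 40 .03 4; python3 - <<'E'
from h import *
cv2.imwrite('pics/s4.png',optics.grab_frame('side')[:,:,::-1]);cv2.imwrite('pics/t4.png',optics.grab_frame('top')[:,:,::-1])
crop('pics/s4.png',160,160,260,280,4,'pics/a.png');crop('pics/t4.png',160,110,260,230,4,'pics/b.png')
cv2.imwrite('pics/v4.png',np.hstack([cv2.imread('pics/a.png'),cv2.imread('pics/b.png')]))
E
```

```text
pos [0.45  0.189 0.287] q [ 0.891  0.485 -1.478  2.125  0.316  0.559  2.04 ] F [ 0.098  0.176 -1.23 ] w 0.02027152531255706 t 12.65
x [ 0.2    0.451 -0.87 ] y [-0.921  0.389 -0.01 ] rows 4
dp [[0.25, -0.03, 0.07], [0.25, -0.03, 0.07], [0.25, -0.03, 0.07], [0.25, -0.03, 0.07]]
rot [0.047, -0.027, 0.003]
eye [0.471 0.238 0.326] eye off peg axis: along u from tip 0.0602558160816807 perp [-0.004  0.004  0.003] sx [0.247 0.603 0.759]
```

View pics/v4.png

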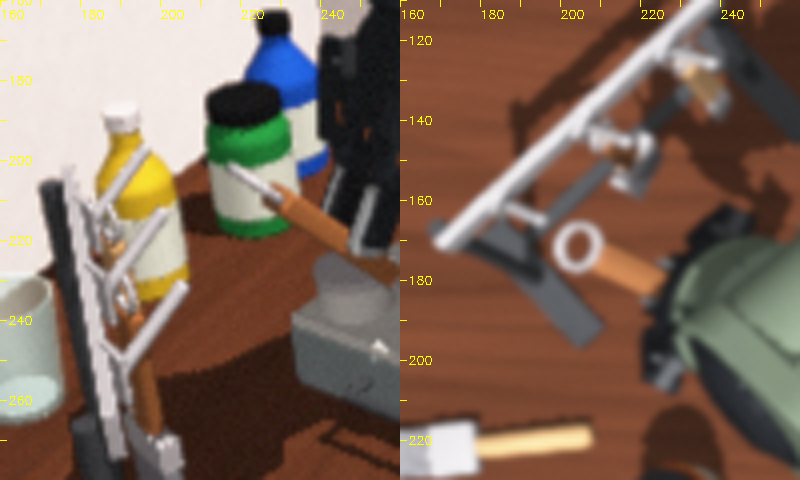

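```bash
python3 - <<'E'
from h import *
for n,a,b in (('eye',(204.5,171.8),(223,204.7)),('tip',(195.3,164.7),(205.8,232))):
    q=tri([('top',*a),('side',*b)]);print(n,q,proj('top',q)-a,proj('side',q)-b)
E=[.471,.238,.326];print(proj('top',E),proj('side',E))
T=[.4925,.278,.286];print(proj('top',T),proj('side',T))
E
```

```text
eye [0.47  0.241 0.332] [-0.575 -0.939] [1.477 0.207]
tip [0.495 0.278 0.284] [-0.153 -0.238] [0.395 0.053]
[205.538 170.796] [225.209 206.713]
[195.082 165.069] [207.006 231.381]
```

Picture 10 shows the eye at side (223,204.5) and top (204.5,171.8), and the peg tip at side (206,232) and top (195.3,164.7). The eye sits about 6 mm higher and 4 mm nearer than FK says, so I'll correct by (.004,-.002,-.006) and approach the tip.

```bash
python3 go.py 66 40 .012 5 .004 -.002 -.006
```

```text
pos [0.45  0.19  0.287] q [ 0.89   0.485 -1.478  2.125  0.316  0.559  2.039] F [-0.015 -0.273 -1.206] w 0.01994978224217175 t 12.75
x [ 0.199  0.451 -0.87 ] y [-0.921  0.389 -0.009] rows 5
dp [[0.35, -0.05, 0.08], [0.35, -0.05, 0.08], [0.35, -0.05, 0.08], [0.35, -0.05, 0.08], [0.35, -0.05, 0.08]]
rot [0.036, -0.022, 0.001]
eye [0.471 0.238 0.326] eye off peg axis: along u from tip 0.060098752762344776 perp [-0.004  0.004  0.003] sx [0.248 0.602 0.759]
```

Request:
arm_command(
  delta_pos=[
    [0.35,-0.05,0.08],
    [0.35,-0.05,0.08],
    [0.35,-0.05,0.08],
    [0.35,-0.05,0.08],
    [0.33,-0.05,0.07],
    [0,0,0],
  ],
  rotation=[
    [0.03,-0.02,0],
    [0.03,-0.02,0],
    [0.03,-0.02,0],
    [0.03,-0.02,0],
    [0.03,-0.02,0],
    [0,0,0],
  ],
)

```text
clock: 13.35
position: [0.4723, 0.2179, 0.2492]
tool_rot: [-0.003, 1.053, 1.143]
force: [-0.0, 0.8, -1.3]
grip_width: 0.0197
```

```bash
python3 go.py 66 40 .012 1 .004 -.002 -.006;python3 go.py 66 40 -.022 5 .004 -.002 -.006; python3 - <<'E'
from h import *
cv2.imwrite('pics/s5.png',optics.grab_frame('side')[:,:,::-1]);cv2.imwrite('pics/t5.png',optics.grab_frame('top')[:,:,::-1])
crop('pics/s5.png',185,200,245,270,6,'pics/a.png');crop('pics/t5.png',175,140,235,210,6,'pics/b.png')
cv2.imwrite('pics/v5.png',np.hstack([cv2.imread('pics/a.png'),cv2.imread('pics/b.png')]))
E
```

```text
pos [0.472 0.218 0.249] q [ 0.661  0.51  -1.273  2.12   0.397  0.453  1.929] F [-0.018  0.766 -1.285] w 0.019676121564270944 t 13.35
x [ 0.206  0.45  -0.869] y [-0.911  0.413 -0.002] rows 1
dp [[0.06, 0.05, 0.01]]
rot [-0.061, -0.085, 0.069]
eye [0.494 0.266 0.288] eye off peg axis: along u from tip 0.009758316866506777 perp [ 0.005 -0.005 -0.004] sx [0.267 0.592 0.76 ]
pos [0.472 0.218 0.249] q [ 0.661  0.51  -1.273  2.12   0.397  0.453  1.929] F [-0.018  0.766 -1.285] w 0.019676121564270944 t 13.35
x [ 0.206  0.45  -0.869] y [-0.911  0.413 -0.002] rows 5
dp [[0.22, 0.02, 0.09], [0.22, 0.02, 0.09], [0.22, 0.02, 0.09], [0.22, 0.02, 0.09], [0.22, 0.02, 0.08]]
rot [-0.012, -0.017, 0.014]
eye [0.494 0.266 0.288] eye off peg axis: along u from tip 0.009758316866506777 perp [ 0.005 -0.005 -0.004] sx [0.267 0.592 0.76 ]
```

View pics/v5.png

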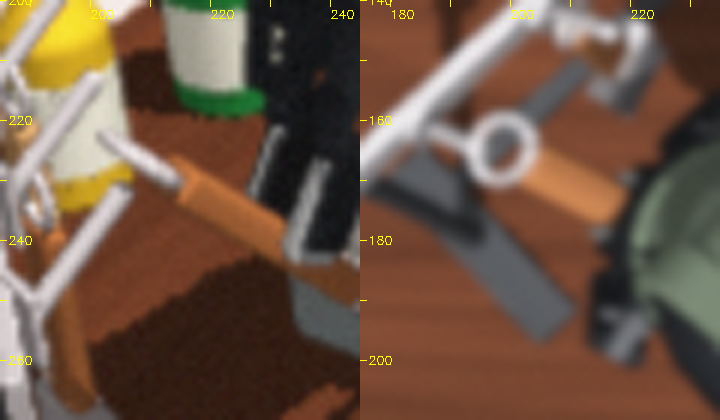

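Picture 11 shows the ring centre at side (208.6,226.5), on the peg's extension (209.4,226.9). In the top view it is at (198.8,165), about 1.4 px right of the axis. I'll nudge it +y by about 2 mm and thread along the peg.

```bash
python3 go.py 66 40 -.025 6 .003 .000 -.005
```

```text
pos [0.472 0.218 0.25 ] q [ 0.663  0.51  -1.275  2.12   0.396  0.454  1.93 ] F [ 0.088 -0.411 -1.74 ] w 0.02031537885826639 t 13.45
x [ 0.206  0.451 -0.869] y [-0.911  0.412 -0.002] rows 6
dp [[0.2, 0.03, 0.09], [0.2, 0.03, 0.09], [0.2, 0.03, 0.09], [0.2, 0.03, 0.09], [0.2, 0.03, 0.09], [0.2, 0.02, 0.09]]
rot [-0.009, -0.013, 0.012]
eye [0.494 0.266 0.289] eye off peg axis: along u from tip 0.010300271324290417 perp [ 0.005 -0.005 -0.004] sx [0.267 0.592 0.761]
```

Request:
arm_command(
  delta_pos=[
    [0.2,0.04,0.09],
    [0.2,0.03,0.09],
    [0.2,0.03,0.09],
    [0.2,0.03,0.09],
  ],
  rotation=[
    [0,0,0],
    [0,0,0],
    [0,0,0],
    [0,0,0],
  ],
)

```text
clock: 13.85
position: [0.4785, 0.2384, 0.2343]
tool_rot: [-0.007, 1.053, 1.136]
force: [-0.0, -0.7, -0.9]
grip_width: 0.0198
```

```bash
python3 go.py 66 40 -.025 2 .003 .000 -.005
```

```text
pos [0.478 0.238 0.234] q [ 0.545  0.516 -1.183  2.116  0.436  0.406  1.866] F [-0.048 -0.677 -0.871] w 0.01975422656741561 t 13.85
x [ 0.209  0.449 -0.869] y [-0.909  0.416 -0.003] rows 2
dp [[0.21, 0.03, 0.08], [0.21, 0.03, 0.08]]
rot [-0.04, -0.042, 0.05]
eye [0.501 0.286 0.273] eye off peg axis: along u from tip -0.016170062131769303 perp [ 0.004 -0.004 -0.002] sx [0.268 0.592 0.76 ]
```

Request:
arm_command(
  delta_pos=[
    [0.21,0.03,0.08],
    [0.21,0.03,0.08],
  ],
  rotation=[
    [-0.04,-0.04,0.05],
    [-0.04,-0.04,0.05],
  ],
)

```text
clock: 14.05
position: [0.4812, 0.2499, 0.2251]
tool_rot: [0.003, 1.044, 1.158]
force: [0.1, 0.5, -0.5]
grip_width: 0.0195
```

```bash
python3 go.py 66 32 -.03 4 .003 .000 -.009; python3 - <<'E'
from sim import *
q0=np.array(monitor.observe()['qpos'])
for t in (36,32,28):
    P,M=target(66,t,tip+u*-.03+np.array([.003,0,-.009]));print(t,local(q0,P,M))
E
```

```text
pos [0.481 0.25  0.225] q [ 0.499  0.537 -1.15   2.112  0.457  0.383  1.853] F [ 0.08   0.508 -0.493] w 0.019479326247228798 t 14.05
x [ 0.202  0.46  -0.865] y [-0.915  0.403  0.001] rows 4
dp [[0.13, -0.0, 0.01], [0.13, -0.0, 0.0], [0.13, -0.0, -0.0], [0.13, -0.0, -0.01]]
rot [0.002, -0.334, -0.002]
eye [0.503 0.298 0.265] eye off peg axis: along u from tip -0.03049412360272362 perp [ 0.002 -0.003 -0.002] sx [0.261 0.588 0.766]
36 (array([ 0.505,  0.565, -1.132,  2.15 ,  0.482,  0.271,  1.857]), np.float64(2.432908485385114e-13), np.float64(1.1461755517102845e-12))
32 (array([ 0.529,  0.593, -1.132,  2.183,  0.498,  0.176,  1.873]), np.float64(7.109759397947821e-13), np.float64(3.3736294483357176e-12))
28 (array([ 0.559,  0.632, -1.144,  2.213,  0.623,  0.16 ,  1.787]), np.float64(0.022047129946988583), np.float64(0.07026056422479796))
```

Request:
arm_command(
  delta_pos=[
    [0.13,0,0],
    [0.13,0,0],
    [0.13,0,0],
    [0.1,0,0],
  ],
  rotation=[
    [0,-0.32,0],
    [0,-0.32,0],
    [0,-0.32,0],
    [0,-0.2,0],
  ],
)

```text
clock: 14.45
position: [0.4845, 0.2601, 0.2116]
tool_rot: [0.004, 0.917, 1.163]
force: [0.5, -0.1, -1.2]
grip_width: 0.02
```

```bash
python3 go.py 66 32 -.03 2 .003 .000 -.009; python3 - <<'E'
from h import *
for c in('side','top'):cv2.imwrite(f'pics/{c}6.png',optics.grab_frame(c)[:,:,::-1])
E
```

```text
pos [0.485 0.26  0.212] q [ 0.519  0.592 -1.133  2.174  0.508  0.195  1.859] F [ 0.461 -0.122 -1.214] w 0.019950854687819188 t 14.45
x [ 0.241  0.558 -0.794] y [-0.917  0.4    0.003] rows 2
dp [[-0.02, -0.02, -0.02], [-0.02, -0.02, -0.02]]
rot [0.015, -0.06, -0.02]
eye [0.504 0.303 0.258] eye off peg axis: along u from tip -0.03909727282756972 perp [ 0.    -0.004 -0.004] sx [0.218 0.494 0.841]
```

Request:
arm_command(
  delta_pos=[
    [0.13,0,-0.1],
    [0,0,0],
  ],
  rotation=[
    [0,0,0],
    [0,0,0],
  ],
)

```text
clock: 14.75
position: [0.4844, 0.2601, 0.206]
tool_rot: [0.006, 0.919, 1.164]
force: [-0.4, -0.4, -1.1]
grip_width: 0.0198
```

```bash
python3 - <<'E'
from sim import *
s=monitor.observe();print(s['position'],s['force'],s['qpos'],s['position']+R.from_euler('xyz',s['tool_rot']).as_matrix()@eye_t)
E
```

```text
[0.484 0.26  0.206] [-0.445 -0.424 -1.085] [ 0.506  0.598 -1.117  2.178  0.528  0.185  1.842] [0.504 0.303 0.252]
```

Request:
arm_command(
  delta_pos=[
    [0.1,0,-0.08],
    [0,0,0],
  ],
  rotation=[
    [0,0,0],
    [0,0,0],
  ],
)

```text
clock: 14.95
position: [0.4851, 0.2609, 0.2028]
tool_rot: [0.004, 0.917, 1.163]
force: [0.0, 1.9, -0.3]
grip_width: 0.0196
```

```bash
python3 - <<'E'
from sim import *
s=monitor.observe();print(s['position'],s['force'],s['moment'],s['position']+R.from_euler('xyz',s['tool_rot']).as_matrix()@eye_t)
E
```

```text
[0.485 0.261 0.203] [ 0.034  1.921 -0.335] [-0.568  0.211 -0.054] [0.504 0.304 0.249]
```

Request:
arm_command(
  delta_pos=[
    [0.08,0,-0.06],
    [0,0,0],
  ],
  rotation=[
    [0,0,0],
    [0,0,0],
  ],
)

```text
clock: 15.15
position: [0.4861, 0.2624, 0.2011]
tool_rot: [0.0, 0.914, 1.161]
force: [-0.2, -2.2, -2.7]
grip_width: 0.02
```

```bash
python3 - <<'E'
from sim import *
s=monitor.observe();print(s['position'],s['force'],s['moment'],s['position']+R.from_euler('xyz',s['tool_rot']).as_matrix()@eye_t)
for c in('side','top'):cv2.imwrite(f'pics/{c}7.png',optics.grab_frame(c)[:,:,::-1])
a=cv2.imread('pics/side7.png').astype(int);b=cv2.imread('pics/side0.png').astype(int)
# ascii-ish check of side region around free peg: brightness grid
g=cv2.cvtColor(a.astype(np.uint8),cv2.COLOR_BGR2GRAY)[226:262,186:222]
for r in range(0,36,2): print(226+r,' '.join(f'{v:3d}' for v in g[r,::2]))
E
```

```text
[0.486 0.262 0.201] [-0.218 -2.158 -2.726] [-1.16   0.412 -0.112] [0.505 0.305 0.247]
226  87 148 209 158 188 202 209 214 220 206 139  73  72  67  43  32  21  23
228 151 204 193 143 183 199 206 208 184 163 139  73  69  67  41  28  24  20
230 148 184 141 190 150 145 164 157 164 201 144  68  70  65  37  28  20  23
232 147 129 129 195 134 138 152 159 167 215 174  70  69  67  34  24  21  25
234 123 118 228 166 134 135 119 124 206 182  86  67  66  66  33  29  43  35
236 109 129 157 138 133  75  78 184 200 108  68  69  66  67  31  31  50  26
238 104 147 100  89 128  77 160 206 137  72  67  66  67  60  32  34  28  25
240  98 153  64  97 112 119 208 168  79  64  65  73  76  52  26  28  26  25
242 110  77  58  79 105 195 188  95  66  64  70  72  71  67  39  24  28  27
244 130  72  60  72 180 201 116  67  66  73  74  72  71  68  34  30  31  28
246 192 135  92 165 209 155  70  71  75  72  71  74  73  52  31  29  30  32
248 202 191 199 207 177 102  71  72  71  73  72  77  74  50  34  37  28  31
250 205 109 172 208 191  99  71  69  73  74  78  75  71  32  34 121  67  32
252 207 114 149 121 195 203 113 110  79  75  79  72  36  32  50 117  31  28
254 211 130 139  86  75 156 206 135 124  92  72  37  32  33 117  58  27  19
256 210 136 110 109  60  75 117 154 138 138  78  36  34  44 111  31  29  16
258 209 185 108 152  63  76  74  83 137 111 114 105  42  97  60  30  27  23
260 208 205  94 139  61  74  84  74 100 101 105 110 114 113  32  26  28  63
```

```bash
python3 - <<'E'
from h import *
a=cv2.resize(cv2.imread('pics/side7.png')[222:272,180:220],None,fx=10,fy=10,interpolation=cv2.INTER_CUBIC)
b=cv2.resize(cv2.imread('pics/top7.png')[145:195,172:212],None,fx=10,fy=10,interpolation=cv2.INTER_CUBIC)
cv2.imwrite('pics/v7.png',np.hstack([a,b]))
E
```

```text
(no output)
```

View pics/v7.png

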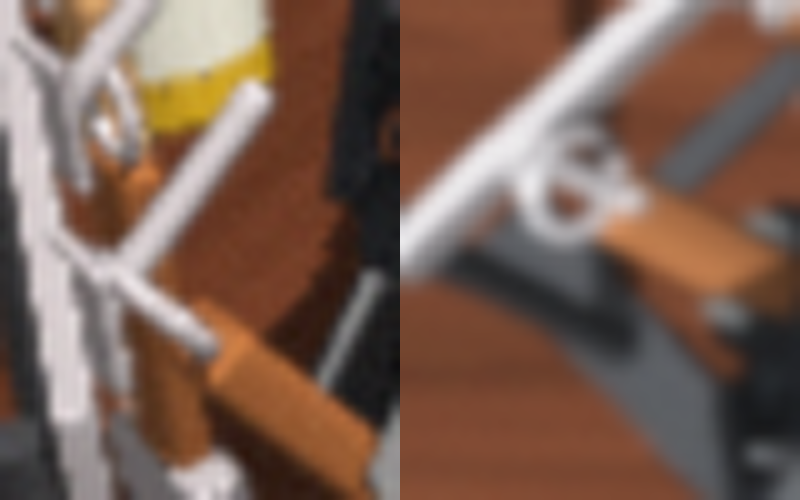

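Picture 12, the last view, shows the peg passing through the ring in the top view and the ring down at the clip in the side view. I'll release with a limited opening and retreat.

Request:
arm_command(
  delta_pos=[
    [0,0,0],
    [0,0,0],
    [0,0,0],
    [0,0,0],
    [0,0,0],
    [0,0,0],
    [0,0,0],
    [0,0,0],
  ],
  rotation=[
    [0,0,0],
    [0,0,0],
    [0,0,0],
    [0,0,0],
    [0,0,0],
    [0,0,0],
    [0,0,0],
    [0,0,0],
  ],
  gripper=0,
)

```text
clock: 16.05
position: [0.4857, 0.2615, 0.2008]
tool_rot: [0.001, 0.916, 1.161]
force: [0.0, -0.3, 0.3]
grip_width: 0.0428
```

Request:
arm_command(
  delta_pos=[
    [-0.2,0,-0.1],
    [-0.3,0,-0.15],
    [-0.4,0,-0.2],
    [-0.5,0,-0.25],
    [-0.6,0,-0.3],
    [-0.6,0,-0.3],
    [-0.6,0,-0.3],
    [-0.6,0,-0.3],
  ],
  rotation=[
    [0,0,0],
    [0,0,0],
    [0,0,0],
    [0,0,0],
    [0,0,0],
    [0,0,0],
    [0,0,0],
    [0,0,0],
  ],
)

```text
clock: 16.85
position: [0.4371, 0.1528, 0.2576]
tool_rot: [0.003, 0.917, 1.165]
force: [-0.2, 0.2, 0.2]
grip_width: 0.0427
```

```bash
python3 - <<'E'
from sim import *
s=st();print(s['position'],s['force'],s['qpos'],s['clock'],s['grip_width'])
for c in('side','top'):cv2.imwrite(f'pics/{c}8.png',optics.grab_frame(c)[:,:,::-1])
# orange handle blobs in side view near rail, before and now
for n in('side0','side8','top0','top8'):
    h=cv2.cvtColor(cv2.imread(f'pics/{n}.png'),cv2.COLOR_BGR2HSV)
    m=cv2.inRange(h,(5,150,110),(16,255,255)); 
    k,l,stt,c=cv2.connectedComponentsWithStats(m)
    print(n,[(stt[i].tolist(),c[i].round().tolist()) for i in range(1,k) if stt[i,4]>15 and 150<c[i][0]<420][:14])
eye=root+np.array([0,0,-.009])+u*.006
print('expected eye/handle ends side',proj('side',eye),proj('side',eye-[0,0,.015]),proj('side',eye-[0,0,.115]),proj('side',eye-[0,0,.174]))
print('top',proj('top',eye-[0,0,.015]),proj('top',eye-[0,0,.115]))
E
```

```text
[0.437 0.153 0.258] [-0.197  0.238  0.159] [ 1.049  0.586 -1.493  2.249  0.262  0.384  2.226] 16.85 0.042695653447361814
side0 [([273, 163, 60, 47, 339], [307.0, 183.0]), ([273, 171, 31, 29, 171], [289.0, 183.0]), ([370, 171, 14, 12, 75], [376.0, 177.0]), ([358, 176, 59, 87, 868], [389.0, 216.0]), ([204, 203, 8, 6, 24], [208.0, 206.0]), ([190, 236, 6, 7, 18], [193.0, 239.0]), ([195, 248, 19, 20, 144], [202.0, 257.0]), ([377, 249, 12, 22, 65], [382.0, 261.0]), ([394, 251, 9, 18, 39], [398.0, 259.0]), ([408, 252, 15, 30, 101], [415.0, 266.0]), ([206, 258, 30, 23, 202], [220.0, 269.0]), ([219, 272, 12, 16, 57], [225.0, 279.0]), ([170, 277, 10, 10, 59], [175.0, 282.0]), ([266, 276, 51, 63, 461], [291.0, 298.0])]
side8 [([299, 163, 39, 29, 431], [317.0, 177.0]), ([355, 171, 28, 34, 374], [370.0, 188.0]), ([358, 176, 59, 88, 1148], [387.0, 216.0]), ([241, 179, 7, 6, 16], [243.0, 181.0]), ([344, 178, 12, 10, 25], [350.0, 181.0]), ([243, 199, 5, 7, 16], [245.0, 202.0]), ([204, 201, 8, 8, 33], [208.0, 205.0]), ([206, 213, 36, 32, 85], [225.0, 228.0]), ([190, 237, 6, 6, 18], [193.0, 240.0]), (
[... 306 characters left out ...]
[214, 132, 8, 9, 32], [218.0, 136.0]), ([195, 148, 12, 13, 54], [200.0, 153.0]), ([335, 164, 18, 20, 62], [345.0, 173.0]), ([140, 281, 29, 48, 603], [154.0, 305.0]), ([285, 390, 70, 10, 338], [316.0, 396.0])]
top8 [([67, 45, 462, 355, 78976], [305.0, 219.0]), ([208, 120, 10, 10, 16], [212.0, 125.0]), ([215, 132, 7, 9, 28], [218.0, 137.0]), ([194, 149, 10, 12, 46], [199.0, 155.0]), ([257, 158, 26, 22, 325], [272.0, 167.0]), ([318, 265, 53, 56, 1214], [342.0, 296.0]), ([140, 281, 29, 48, 597], [154.0, 305.0]), ([289, 385, 116, 15, 1123], [344.0, 393.0])]
expected eye/handle ends side [195.441 252.249] [196.656 258.411] [204.262 296.988] [208.383 317.889]
top [189.65  163.685] [198.788 169.17 ]
```

Request:
arm_command(
  delta_pos=[
    [-0.5,0,-0.3],
    [-0.5,0,-0.3],
    [-0.3,0,-0.2],
    [0,0,0],
    [0,0,0],
    [0,0,0],
    [0,0,0],
    [0,0,0],
    [0,0,0],
    [0,0,0],
  ],
  rotation=[
    [0,0,0],
    [0,0,0],
    [0,0,0],
    [0,0,0],
    [0,0,0],
    [0,0,0],
    [0,0,0],
    [0,0,0],
    [0,0,0],
    [0,0,0],
  ],
)

```text
clock: 17.95
position: [0.4269, 0.1175, 0.267]
tool_rot: [-0.004, 0.924, 1.165]
force: [0.0, 0.3, -0.7]
grip_width: 0.0426
```

```bash
python3 - <<'E'
from sim import *
s=st();print(s['position'],s['force'],s['clock'])
I={}
for i in(9,10):
  for c in('side','top'):
    I[c,i]=optics.grab_frame(c);cv2.imwrite(f'pics/{c}{i}.png',I[c,i][:,:,::-1])
print('motion side',np.abs(I['side',9][195:330,165:240].astype(int)-I['side',10][195:330,165:240]).max())
# new material vs the start picture in the side view around the free peg
d=np.abs(I['side',9].astype(int)-cv2.imread('pics/side0.png')[:,:,::-1]).sum(2)
for r in range(240,330,4): print(r,''.join('#' if v>90 else '.' for v in d[r,180:232]))
hsv=cv2.cvtColor(I['side',9],cv2.COLOR_RGB2HSV);m=cv2.inRange(hsv,(5,150,110),(16,255,255))
print('handle rows');
for r in range(240,304,4):
    x=np.where(m[r,185:235])[0]; print(r,(x.min()+185,x.max()+185) if len(x) else None,end=' ')
# dial in top view
g=cv2.cvtColor(I['top',9],cv2.COLOR_RGB2GRAY)
print('\ndial top')
for r in range(172,200): print(r,' '.join(f'{v:3d}' for v in g[r,372:408]))
E
```

```text
[0.427 0.117 0.267] [ 0.033  0.274 -0.694] 17.95
motion side 30
240 ....................................................
244 .................................................###
248 ..........##..................................######
252 ............###...........................##........
256 .............####...................#######.........
260 ..............###...............##################..
264 ...........#...##................###################
268 ............####...##................###############
272 ...............#######.............#################
276 .................#####.............#################
280 ..................#####..............###############
284 ..................######...............#############
288 ....................#####..............######.#####.
292 ....................#####.........................##
296 ........................####......................##
300 ...................##########.......................
304 .....................#####..........................
308 ......................#######.......................
312 ......
[... 4274 characters left out ...]
 175 188 216 232 229 206 179 157 146 152 171 190 217 238 248 251 252 252 252 251 252 253 253 251 237 179 114
196 173 173 172 172 172 171 172 172 173 180 207 239 249 249 247 243 236 232 235 242 246 249 251 252 252 250 250 252 253 253 253 253 250 229 158 104
197 173 173 173 172 172 173 172 171 174 182 216 245 251 252 252 252 251 251 251 252 252 253 253 253 252 247 244 250 253 253 253 253 250 222 144  99
198 174 173 172 172 172 174 173 172 175 192 228 247 252 253 253 253 253 253 253 253 253 253 253 253 253 250 246 251 253 253 253 253 250 220 139  97
199 174 173 173 173 174 174 174 173 180 210 240 250 252 253 253 253 253 253 253 253 253 253 253 253 253 253 252 253 253 254 253 253 249 215 135  96
```

```bash
python3 - <<'E'
from sim import *
A=np.array([.471,-.288]);yp=-.157
def ang(a,b):
    d=atz('top',*b,.095)-atz('top',*a,.095);return np.arctan2(d[1],d[0])
for a,b in(((388.,183.7),(381,180.3)),((387.5,183.2),(381.5,180.6)),((399.7,189.2),(380.2,180.2)),((390.36,185.26),(380.6,180.3))):
    w=ang(a,b);print('world',w,'dial',np.radians(135)-(w-yp))
# weighted fit of the white line
g=cv2.cvtColor(cv2.imread('pics/top9.png'),cv2.COLOR_BGR2GRAY).astype(float)
ys,xs=np.mgrid[179:186,381:391];wt=np.clip(g[179:186,381:391]-60,0,None)
m=np.array([(xs*wt).sum(),(ys*wt).sum()])/wt.sum();C=np.cov(np.c_[xs.ravel(),ys.ravel()].T,aweights=wt.ravel());v=np.linalg.eigh(C)[1][:,1]
v*=-np.sign(v[0]);w=ang(m,m+4*v);print('fit',m,v,'dial',np.radians(135)-(w-yp))
w=np.arctan2(*(atz('top',*m,.095)[:2]-A)[::-1]);print('axis->centroid dial',np.radians(135)-(w-yp))
# tins & eye
d=np.abs(cv2.imread('pics/top9.png').astype(int)-cv2.imread('pics/top0.png'))[130:210,283:320].sum(2);print('tin region diff',d.max(),(d>90).sum())
# side handle line: upright?
e=tri([('side',196,251),('top',189,163)])
print(proj('side',[.5045,.306,.248]),proj('side',[.5045,.306,.248-.115]),proj('side',[.5045,.306,.248-.174]))
E
```

```text
world 1.1317945273675056 dial 1.0673999628248392
world 1.175674253730652 dial 1.0235202364616929
world 1.151853492241997 dial 1.0473409979503479
world 1.1135281508914145 dial 1.0856663393009303
fit [385.744 181.987] [-0.87  -0.493] dial 1.1313738098424972
axis->centroid dial 1.2344840482686472
tin region diff 656 2035
[196.176 253.321] [204.921 297.836] [209.008 318.641]
```

Request:
arm_command(
  delta_pos=[
    [0,0,0],
    [0,0,0],
    [0,0,0],
    [0,0,0],
    [0,0,0],
    [0,0,0],
    [0,0,0],
    [0,0,0],
    [0,0,0],
    [0,0,0],
  ],
  rotation=[
    [0,0,0],
    [0,0,0],
    [0,0,0],
    [0,0,0],
    [0,0,0],
    [0,0,0],
    [0,0,0],
    [0,0,0],
    [0,0,0],
    [0,0,0],
  ],
)

```text
clock: 19.15
position: [0.427, 0.1171, 0.267]
tool_rot: [-0.004, 0.924, 1.164]
force: [0.2, -0.3, 0.0]
grip_width: 0.0428
```

```bash
python3 - <<'E'
from h import *
a=optics.grab_frame('side').astype(int);b=optics.grab_frame('side').astype(int);c=cv2.imread('pics/side9.png')[:,:,::-1].astype(int)
o=cv2.imread('pics/side0.png')[:,:,::-1].astype(int);s2=cv2.imread('pics/s3.png')[:,:,::-1].astype(int)
r=np.s_[240:325,185:215]
print('still',np.abs(a-b)[r].max(),np.abs(a-c)[r].max(),(np.abs(a-c)[r].sum(2)>60).sum())
for n,(x,y) in dict(t0=(248,229),t1=(270,240),t2=(299,248)).items():
    q=np.s_[y-12:y+12,x-15:x+15];print(n,[(np.abs(k-o)[q].sum(2)>90).sum() for k in(a,s2)],a[y-3,x],o[y-3,x])
t=cv2.cvtColor(a.astype(np.uint8),cv2.COLOR_RGB2GRAY);t0=cv2.cvtColor(o.astype(np.uint8),cv2.COLOR_RGB2GRAY)
for x,y in((248,229),(270,240),(299,248)):
    m=cv2.matchTemplate(t[y-25:y+25,x-30:x+30],t0[y-12:y+12,x-14:x+14],cv2.TM_CCOEFF_NORMED);_,v,_,l=cv2.minMaxLoc(m);print('tin shift px',l[0]-16,l[1]-13,round(v,3))
print(monitor.observe()['clock'])
E
```

```text
still 12 29 0
t0 [np.int64(377), np.int64(204)] [93 88 90] [206 197 198]
t1 [np.int64(326), np.int64(1)] [101  95  96] [207 197 199]
t2 [np.int64(43), np.int64(19)] [209 200 200] [207 197 199]
tin shift px -6 11 0.655
tin shift px -16 13 0.653
tin shift px 0 0 0.925
19.25
```

```bash
python3 -c "
from workcell import bot; print(bot.job_done())"
```

```text
the job is handed in; nothing more can be done
None
```

I turned the dial down to the keep-warm mark, hung the scraper by its eye on the free (left) peg, and handed the job in at about 19 s. No verdict was reported.

- **Dial:** The tool's final angle puts the dial at about 1.06 rad. Four line readings from the top picture gave 1.02 to 1.09. Two cruder image estimates disagreed: a brightness fit (1.13) and the line from the axis to the blob's centroid (1.23). The brighter pixels around the line spoil both, so I trusted the others.
- **Scraper:** The last close picture, taken before release, shows the peg through the ring. After release the handle and blade lie where an upright, hanging scraper should appear in the side view. It was still across the last frames. I measured neither its contact with the peg nor its tilt directly.
- **Peg direction:** In the pictures the pegs stand about 23° away from the bar's normal, although the description gives the peg's x as the rail's. I followed the pictures.
- **Tins:** The front tin did not shift. The image check failed for the other two: one match was weak and the other ran to the edge of its search window, because the arm shadowed or hid them. The gripper never worked near any of the tins.
- **Robot:** It was clear of everything, with about zero force at the wrist.

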